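# Change over a bottle-filling turntable with its stop locked in

## Robot

A 6-joint arm with a two-finger parallel gripper is mounted at the origin on the work surface. World frame = base frame: x ahead of the robot, y to its left, z up, the work surface at z = 0. Lengths are in m, angles in rad, forces in N, time in s.
With the tool pointing down it reaches from about 0.3 to 0.95 m from the base axis. Payload 3.1 kg.
Tool frame: the origin (TCP) lies midway between the tips of the shut fingers; the grasp point (between the pads) lies 19 mm behind it; z points along the fingers, y is the direction in which the jaws open and shut (so a half turn about z gives the same grasp; the last joint's range is limited). The gripper opens to 85 mm and grips with 20 to 120 N. Pads are 22 mm wide; open, the fingers measure 114 mm over their backs; the gripper's body (76 mm by 85 mm) begins 54 mm behind the grasp point. The pads swing forward as they close: fully open they stand 13 mm farther back than shut.
Start: joints at [1.264, 0.308, 1.634, -0, 1.2, -0.07], TCP at [0.147, 0.608, 0.231] pointing down, gripper open.
Joint ranges: [-3.06, 3.06], [-0.79, 1.96], [0.05, 2.63], [-1.19, 4.34], [0.05, 2.64], [-2.94, 2.94]. Speed limits (rad/s): [2.79, 2.79, 3.14, 3.14, 3.14, 3.14].

## Interface

Orientations are given as a unit quaternion [x, y, z, w].
In Python, from cell import robot gives the robot as it stands.
- The arm moves only by the tool move_arm, never from a script. Its argument "motion" is a list of rows, each an object of numbers: "dx", "dy", "dz": the shift along the world's x, y, z in cm; "rx", "ry", "rz": the turn, a rotation vector about the world's x, y, z in rad. A call has exactly 8 rows; each row is the pose to reach, as a shift and turn from the pose measured when the call began; what a row does not reach only later rows make up. A row lasts 1/8 s, in which the tool goes at most 62.5 mm and 10.7 degrees, less where a joint would pass 70% of its speed; a pose out of reach is approached as far as the arm can. A call with a gripper value outside its range is refused whole. "jaw" is the gripper's target within -1 to 1 (shut at 1, half-way at 0, fully open at -1), set as the call begins (left out, the last holds). The fingers move at their own pace and stop on an object; the grip force is fixed at half the most. Time passes only in rows, so rows that repeat a pose let the fingers close, or fill a call up. It gives the time, the measured TCP pose, the force and the opening at its end, in the units of the state.
- robot.get_obs(): the state, without advancing time (a new reading comes with each control period).
- robot.camera(name): name is "scene" or "top" or "wrist"; returns the picture (420x560x3 uint8, red, green, blue); there is no depth.
- robot.get_calibration(name): a dict with "vertical_fov" (degrees; the focal length in pixels is half the picture's height over the tangent of half this angle, whatever the lens; pixels are square), "cx", "cy" (the principal point, pixels), "k1" (the pictures are not rectified: a ray, as slopes to the right and down, at radius r is drawn at 1 + k1 r^2 times it, then the intrinsics apply), "eye" and "orientation" of the camera in the world. Camera axes: x right, y up, looking along -z (the intrinsics and any distortion apply to the point x, -y, -z); pixel columns grow to the right and rows downward; lengths in m; the calibration is good to about 2 mm. A picture is of the moment at which its call begins: read the wrist's pose just before it. get_calibration takes no time and is no camera call; for the wrist camera it gives the pose at the moment of the call.
- robot.finish_job(): hands the job in, once; it reports no verdict.
The state is a dict: "time_s": time; "qpos": joint angles; "dq": joint speeds; "joint_efforts": joint torques, N m; "position": TCP position; "tcp_rot": TCP orientation; "wrist_force": force on the tool from outside, world axes, zero at the start; "moment": the same for the moment, N m; "width": finger opening in m.
Only numpy, scipy, OpenCV 4.12 (cv2) and the standard library are available. Lean on these libraries where they do the work, as an engineer would, in place of code of your own. Each camera call takes 0.05 s, during which the arm holds its last target.

## Task

Lock the bottle filler off by pressing in its red mushroom stop, then stand the capped, filled bottles from the turntable upright in the steel tray and put every open, empty bottle from the bench upright into a nest of its own on the turntable. With the stop still in, turn the loaded table clockwise (seen from above) by hand through at least one full turn to see that it runs clear, and leave it with the marked nest under the filling nozzle; then twist the mushroom clockwise so that it pops out again. Leave the tape roll, the beaker and the pipette where they are.

Things in the scene. Friction and masses are not known exactly. Their poses are not given: they have to be found in the camera images.
- filler: the white bench bottle filler, fixed; origin on the turntable's axis at bench level. Drum 260 mm across under the table; flat console (160 x 160 mm, top 60 mm up) on its -y side with the stop; pump tower (110 x 150 mm, 116 mm high) 195 mm from the axis on its +x side, whence a column (at x 160 mm, top 193 mm up) and a nozzle arm (16 mm wide, 170 to 184 mm up) reach in over the nests
- turntable (a joint): turntable angle (rad), growing clockwise seen from above; 0 at the start, when nest 0 stands 0.05 to 0.45 rad short of the nozzle; no end stops, 0.06 N m friction, stays where left. White disc 248 mm, top 70 mm above the bench. On its axis a 16 mm post carries a round black hand knob (42 mm diameter, 170 to 194 mm above the bench) that turns with it; grip it at any yaw to turn the table
- nozzle (a point): tip of the steel filling nozzle (9 mm diameter), pointing down, fixed over the circle of nests, 166 mm above the bench and 12 mm above the tallest bottle standing in a nest
- nest0 (a point): floor centre of nest 0, the marked one (a black bar on the disc runs from the centre to it, and on to the rim): a ring of 55 mm inside and 63 mm outside diameter, 10 mm high, on the disc, 85 mm from its axis; this point is 70 mm above the bench. Nests 0 to 5 follow at 60 degrees, anticlockwise seen from above
- nest1 (a point): floor centre of nest 1: a ring of 55 mm inside and 63 mm outside diameter, 10 mm high, on the disc, 85 mm from its axis; this point is 70 mm above the bench. Nests 0 to 5 follow at 60 degrees, anticlockwise seen from above
- nest2 (a point): floor centre of nest 2: a ring of 55 mm inside and 63 mm outside diameter, 10 mm high, on the disc, 85 mm from its axis; this point is 70 mm above the bench. Nests 0 to 5 follow at 60 degrees, anticlockwise seen from above
- nest3 (a point): floor centre of nest 3: a ring of 55 mm inside and 63 mm outside diameter, 10 mm high, on the disc, 85 mm from its axis; this point is 70 mm above the bench. Nests 0 to 5 follow at 60 degrees, anticlockwise seen from above
- nest4 (a point): floor centre of nest 4: a ring of 55 mm inside and 63 mm outside diameter, 10 mm high, on the disc, 85 mm from its axis; this point is 70 mm above the bench. Nests 0 to 5 follow at 60 degrees, anticlockwise seen from above
- nest5 (a point): floor centre of nest 5: a ring of 55 mm inside and 63 mm outside diameter, 10 mm high, on the disc, 85 mm from its axis; this point is 70 mm above the bench. Nests 0 to 5 follow at 60 degrees, anticlockwise seen from above
- stop_plunger (a joint): how far the red mushroom stop is pressed in (m): 0 out, 0.008 hard down. About 4 N takes it all the way down against its spring and latch; pressed beyond about 0.006 it latches and stays at 0.0057 when let go
- stop_top (a point): centre of the top of the red mushroom: head 40 mm across (full width 7 to 18 mm below the top), 21 mm thick, on a thinner stem; top 102 mm above the bench when out. Pressed straight down. When latched, a clockwise twist (from above) of over 0.5 rad (end stop 0.9) frees it and it springs out, or as soon as fingers holding the head let go; it then turns slowly back
- tray_in (a point): centre of the inner floor of the fixed open steel tray: 170 x 150 mm outside (its x, y), walls 3 mm thick and 26 mm high, inner floor 3 mm above the bench
- full0: a filled bottle with a ribbed blue screw cap, brown plastic, standing in a nest at the start (one or two of the three are present): body 48 mm diameter up to 46 mm, narrowing to the neck, cap 38 mm diameter from 62 to 84 mm; 130 to 210 g; origin at the centre of its underside, z up its axis
- full1: a filled bottle with a ribbed blue screw cap, brown plastic, standing in a nest at the start (one or two of the three are present): body 48 mm diameter up to 46 mm, narrowing to the neck, cap 38 mm diameter from 62 to 84 mm; 130 to 210 g; origin at the centre of its underside, z up its axis
- full2: a filled bottle with a ribbed blue screw cap, brown plastic, standing in a nest at the start (one or two of the three are present): body 48 mm diameter up to 46 mm, narrowing to the neck, cap 38 mm diameter from 62 to 84 mm; 130 to 210 g; origin at the centre of its underside, z up its axis
- empty0: an empty open bottle without a cap, brown plastic, standing on the bench at the start (two or three of the three are present): body 48 mm diameter up to 46 mm, narrowing to a neck of 31 mm diameter from 57 to 80 mm; 50 to 80 g; origin at the centre of its underside, z up its axis
- empty1: an empty open bottle without a cap, brown plastic, standing on the bench at the start (two or three of the three are present): body 48 mm diameter up to 46 mm, narrowing to a neck of 31 mm diameter from 57 to 80 mm; 50 to 80 g; origin at the centre of its underside, z up its axis
- empty2: an empty open bottle without a cap, brown plastic, standing on the bench at the start (two or three of the three are present): body 48 mm diameter up to 46 mm, narrowing to a neck of 31 mm diameter from 57 to 80 mm; 50 to 80 g; origin at the centre of its underside, z up its axis
- tape_roll: bystander: a roll of paper tape lying flat, 90 mm across, 19 mm high
- beaker: bystander: a small glass beaker, 56 mm across, 66 mm high
- pipette: bystander: a black hand pipette lying down, about 240 mm long, 26 mm high

How it is judged:
By the outcome, as a careful person would: the job done as asked, in the order asked, and still so for the second after the job is handed in, with the robot touching nothing.
Of full0, full1, full2 only 1 to 2 are there at a start; the rules pass over those that are not, and their reading is None.
Of empty0, empty1, empty2 only 2 to 3 are there at a start; the rules pass over those that are not, and their reading is None.
At some moment in a run one of empty0, empty1, empty2 may be knocked a few centimetres aside while the robot is not near it.
It also fails if it takes over 210 s, if anything falls off the work surface, if the arm or the gripper's body presses on something with over 40 N, if the wrist force passes 120 N, or if a joint passes its speed limit or range.

## Working session

There is one attempt and no reset: what is moved stays moved. The work goes in short steps, Python scripts to look and compute and a tool call to move; the robot and the scene stay as the last step left them, time stands still between calls to the robot, and variables do not carry over. Pictures are saved under pics/ and viewed, and the job is handed in when it is done.

Besides the shell and the picture viewer there is one more tool, called after "Request:" as name(argument=value, ...), one argument or row to a line, values as JSON. move_arm: Moves the arm, as the interface text tells. Its arguments: {"type":"object","properties":{"motion":{"type":"array","items":{"type":"object","properties":{"dx":{"type":"number"},"dy":{"type":"number"},"dz":{"type":"number"},"rx":{"type":"number"},"ry":{"type":"number"},"rz":{"type":"number"}}}},"jaw":{"type":"number"}},"required":["motion"]}

```bash
ls; mkdir -p pics; cat > h.py <<'E'
import numpy as np, cv2
from cell import robot
from scipy.spatial.transform import Rotation as R
def snap(n,f):
    c=robot.get_calibration(n); im=robot.camera(n); cv2.imwrite('pics/'+f+'.png',im[:,:,::-1]); np.save('pics/'+f+'.npy',im)
    import pickle; pickle.dump(c,open('pics/'+f+'.pkl','wb')); return im,c
def load(f):
    import pickle; return np.load('pics/'+f+'.npy'),pickle.load(open('pics/'+f+'.pkl','rb'))
def K(c):
    f=210/np.tan(np.radians(c['vertical_fov'])/2); return np.array([[f,0,c['cx']],[0,f,c['cy']],[0,0,1.]]),np.array([c['k1'],0,0,0,0.])
def ray(c,px):
    k,d=K(c); p=cv2.undistortPointsIter(np.array(px,float).reshape(-1,1,2),k,d,None,None,(3,50,1e-10)).reshape(-1,2)
    v=np.c_[p[:,0],-p[:,1],-np.ones(len(p))]; return np.array(c['eye']),R.from_quat(c['orientation']).apply(v)
def plane(c,px,z):
    e,v=ray(c,px); t=(z-e[2])/v[:,2]; return e+t[:,None]*v
def proj(c,P):
    P=np.atleast_2d(P); q=R.from_quat(c['orientation']).inv().apply(P-np.array(c['eye'])); k,d=K(c)
    return cv2.projectPoints((q*[1,-1,-1]).reshape(-1,1,3),np.zeros(3),np.zeros(3),k,d)[0].reshape(-1,2)
def mask(im,lo,hi):
    return cv2.inRange(cv2.cvtColor(im,cv2.COLOR_RGB2HSV),np.array(lo),np.array(hi))
def blobs(m,amin=60):
    n,l,s,c=cv2.connectedComponentsWithStats(m); return [(s[i].tolist(),c[i].round(1).tolist()) for i in range(1,n) if s[i][4]>=amin]
E
python3 - <<'E'
from h import *
for n in ['top','scene','wrist']:
    im,c=snap(n,n+'0'); print(n,c)
print(robot.get_obs())
E
```

```text
pics
top {'vertical_fov': 46.35938185727215, 'cx': 274.96065256337255, 'cy': 206.19995005937574, 'k1': 0.0620205929603137, 'eye': array([0.38723796, 0.02842759, 1.23835374]), 'orientation': array([-0.0509677 ,  0.05966165,  0.70915423, -0.70067329])}
scene {'vertical_fov': 47.68437719249677, 'cx': 279.93576376053323, 'cy': 204.81925495639047, 'k1': -0.17077895501656332, 'eye': array([1.27416081, 0.45635575, 1.0710638 ]), 'orientation': array([0.17411453, 0.31566828, 0.80749242, 0.46689791])}
wrist {'vertical_fov': 66.40322045701052, 'cx': 275.1284646677118, 'cy': 207.08957445731164, 'k1': -0.07370098268457181, 'eye': array([0.06513187, 0.62666052, 0.37260305]), 'orientation': array([-0.12958061, -0.10081516,  0.61045804,  0.77484589])}
{'time_s': 0.15, 'qpos': array([ 1.26431638e+00,  3.08814519e-01,  1.63490250e+00,  3.36567852e-06,
        1.19971166e+00, -6.96924454e-02]), 'dq': array([ 0.00027923, -0.0035292 , -0.00484114,  0.0005515 , -0.0011288 ,
        0.00137539]), 'joint_efforts': array([ 4.82229825e-04, -4.15802944e+01, -2.77146542e+01,  4.98215127e-05,
        6.14598903e-03, -3.04499935e-06]), 'position': array([0.14643612, 0.60692967, 0.230301  ]), 'tcp_rot': array([ 1.18117914e-01,  9.92999152e-01, -9.01528771e-04, -1.73189240e-04]), 'wrist_force': array([-0.01871191, -0.37105685, -0.96719926]), 'moment': array([-0.0596626 ,  0.01265172, -0.00565908]), 'width': 0.08489797085676648}
```

View pics/top0.png

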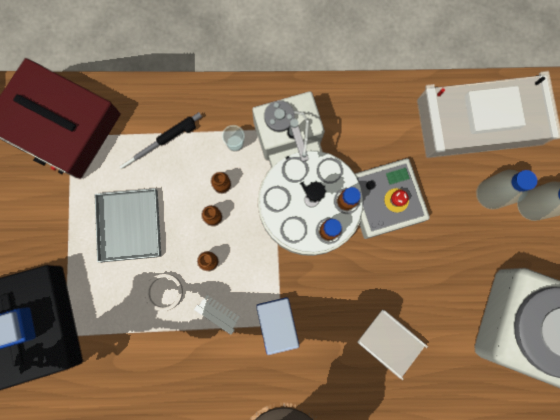

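View pics/scene0.png

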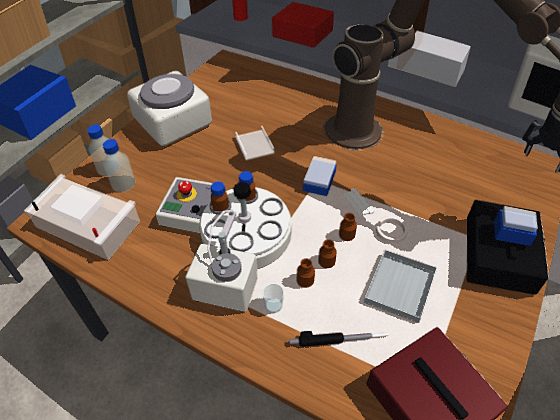

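```bash
python3 - <<'E'
from h import *
im,c=load('top0'); cv2.imwrite('pics/z1.png',cv2.resize(im[80:280,180:440],None,fx=3,fy=3,interpolation=cv2.INTER_CUBIC)[:,:,::-1])
for n,lo,hi,z in [('blue',(105,150,60),(125,255,255),.154),('red',(0,180,90),(6,255,255),.10),('red2',(174,180,90),(180,255,255),.10),('yellow',(15,150,120),(32,255,255),.06),('brown',(3,120,20),(14,255,120),.05)]:
    print(n)
    for s,ce in blobs(mask(im,lo,hi),30):
        if 150<ce[0]<450: print(s,ce,plane(c,[ce],z)[0].round(3))
E
```

```text
blue
[343, 188, 17, 16, 218] [351.2, 195.4] [ 0.581 -0.158  0.154]
[324, 219, 17, 17, 222] [332.3, 227.1] [ 0.51  -0.113  0.154]
red
[392, 190, 16, 16, 137] [398.7, 198.1] [ 0.583 -0.278  0.1  ]
red2
yellow
[385, 189, 24, 23, 209] [393.4, 202.2] [ 0.58  -0.276  0.06 ]
brown
[315, 93, 28, 65, 528] [328.7, 124.5] [ 0.781 -0.125  0.05 ]
[192, 112, 14, 19, 40] [198.4, 121.6] [0.792 0.202 0.05 ]
[342, 156, 12, 11, 45] [348.6, 160.2] [ 0.689 -0.172  0.05 ]
[212, 173, 18, 20, 251] [220.8, 182.3] [0.636 0.145 0.05 ]
[417, 177, 10, 21, 50] [421.2, 187.4] [ 0.618 -0.348  0.05 ]
[338, 192, 19, 18, 117] [343.9, 203.6] [ 0.579 -0.157  0.05 ]
[203, 206, 19, 19, 227] [212.2, 215.4] [0.554 0.166 0.05 ]
[320, 225, 15, 15, 76] [324.7, 234.2] [ 0.505 -0.108  0.05 ]
[199, 252, 19, 18, 219] [208.2, 260.6] [0.444 0.175 0.05 ]
[294, 289, 109, 131, 3759] [345.8, 351.4] [ 0.23  -0.148  0.05 ]
[285, 291, 19, 9, 55] [293.7, 295.0] [ 0.36  -0.029  0.05 ]
[290, 299, 19, 17, 112] [298.1, 307.0] [ 0.332 -0.039  0.05 ]
[198, 329, 22, 9, 64] [208.6, 333.8] [0.274 0.172 0.05 ]
[250, 328, 11, 7, 33] [256.5, 331.6] [0.277 0.06  0.05 ]
[415, 331, 14, 12, 40] [421.2, 337.0] [ 0.261 -0.326  0.05 ]
[377, 368, 11, 12, 46] [382.3, 372.6] [ 0.183 -0.231  0.05 ]
[349, 408, 18, 12, 66] [356.6, 414.8] [ 0.092 -0.167  0.05 ]
```

View pics/z1.png

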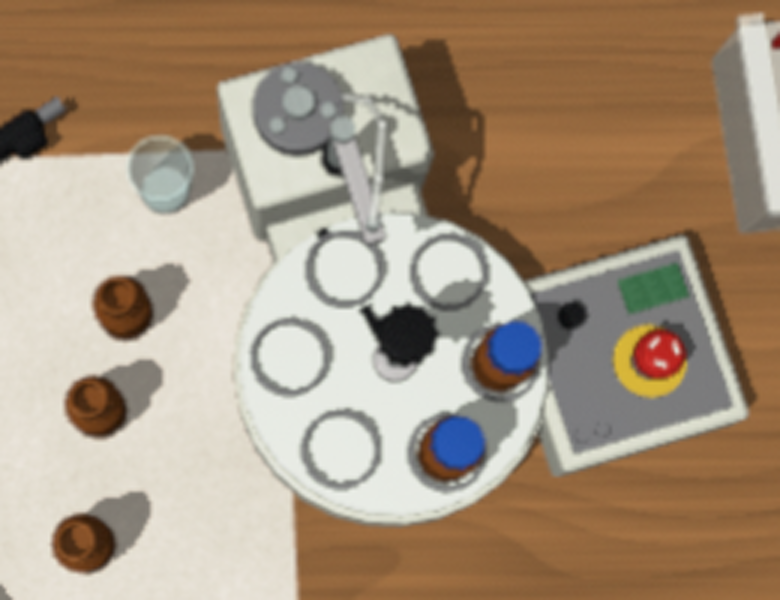

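```bash
python3 - <<'E'
from h import *
from scipy.optimize import least_squares
im,c=load('top0'); z=lambda p:np.array(p)/3+[180,80]-1/3
rings=plane(c,z([(346,269),(450,271),(292,356),(341,449)]),.08)
caps=plane(c,z([(515,347),(458,442)]),.154)
print(rings.round(4),caps.round(4))
knob=plane(c,z([(408,335)]),.190); print('knob',knob)
P=np.r_[rings,caps][:,:2]; k=np.array([0,5,1,2,4,3])  # anticlockwise idx
def f(p):
    a=p[2]+k*np.pi/3; return (p[:2]+.085*np.c_[np.cos(a),np.sin(a)]-P).ravel()
r=least_squares(f,[.57,-.06,.2]); print(r.x,(f(r.x)*1000).round(1))
cons=plane(c,z([(530,285),(688,235),(748,408),(562,475)]),.06); print('console',cons.round(4))
tow=plane(c,z([(220,85),(393,38),(430,152),(262,208)]),.116); print('tower',tow.round(4))
print('nozzle arm tip',plane(c,z([(374,233)]),.175))
print('red top',plane(c,z([(660,352)]),.095))
tr=plane(c,[(96,190),(158,187),(161,259),(97,261)],.026); print('tray',tr.round(3),tr.mean(0))
print('bars',plane(c,z([(365,310),(322,233)]),.07))
E
```

```text
[[ 0.6598 -0.0367  0.08  ]
 [ 0.6573 -0.1206  0.08  ]
 [ 0.5891  0.0078  0.08  ]
 [ 0.514  -0.0299  0.08  ]] [[ 0.5812 -0.158   0.154 ]
 [ 0.5101 -0.1131  0.154 ]]
knob [[ 0.58446519 -0.07456295  0.19      ]]
[ 0.58525839 -0.07508051  0.47696203] [ 0.9  0.7 -0.5 -0.4  0.1  2.  -0.3  0.8  0.1 -2.  -0.4 -1. ]
console [[ 0.6494 -0.1883  0.06  ]
 [ 0.6899 -0.3194  0.06  ]
 [ 0.5459 -0.3597  0.06  ]
 [ 0.4933 -0.2079  0.06  ]]
tower [[ 0.8021  0.0627  0.116 ]
 [ 0.8399 -0.0758  0.116 ]
 [ 0.7453 -0.1029  0.116 ]
 [ 0.7011  0.0304  0.116 ]]
nozzle arm tip [[ 0.6646583  -0.05270312  0.175     ]]
red top [[ 0.58644375 -0.28203227  0.095     ]]
tray [[0.624 0.456 0.026]
 [0.63  0.304 0.026]
 [0.451 0.293 0.026]
 [0.449 0.446 0.026]] [0.53862289 0.37484481 0.026     ]
bars [[ 0.62802476 -0.0520263   0.07      ]
 [ 0.69249764 -0.01823836  0.07      ]]
```

Request:
move_arm(
  motion=[
    {"dx": 2.5,"dy": -5,"dz": 1,"rz": -0.12},
    {"dx": 5,"dy": -10,"dz": 2,"rz": -0.24},
    {"dx": 7.5,"dy": -15,"dz": 3,"rz": -0.36},
    {"dx": 10,"dy": -20,"dz": 3,"rz": -0.48},
    {"dx": 12.5,"dy": -25,"dz": 3,"rz": -0.6},
    {"dx": 15,"dy": -30,"dz": 3,"rz": -0.72},
    {"dx": 17.5,"dy": -35,"dz": 3,"rz": -0.84},
    {"dx": 20,"dy": -40,"dz": 3,"rz": -0.95},
  ],
  jaw=1,
)

```text
invalid input
```

Request:
move_arm(
  motion=[
    {"dx": 2.5,"dy": -5,"dz": 1,"rx": 0,"ry": 0,"rz": -0.12},
    {"dx": 5,"dy": -10,"dz": 2,"rx": 0,"ry": 0,"rz": -0.24},
    {"dx": 7.5,"dy": -15,"dz": 3,"rx": 0,"ry": 0,"rz": -0.36},
    {"dx": 10,"dy": -20,"dz": 3,"rx": 0,"ry": 0,"rz": -0.48},
    {"dx": 12.5,"dy": -25,"dz": 3,"rx": 0,"ry": 0,"rz": -0.6},
    {"dx": 15,"dy": -30,"dz": 3,"rx": 0,"ry": 0,"rz": -0.72},
    {"dx": 17.5,"dy": -35,"dz": 3,"rx": 0,"ry": 0,"rz": -0.84},
    {"dx": 20,"dy": -40,"dz": 3,"rx": 0,"ry": 0,"rz": -0.95},
  ],
  jaw=1,
)

```text
time_s: 1.15
position: [0.3468, 0.2053, 0.2603]
tcp_rot: [0.561, 0.828, -0.0, -0.0]
wrist_force: [0.6, 0.4, -0.9]
width: 0.0001
```

Request:
move_arm(
  motion=[
    {"dx": 3,"dy": -6,"dz": 0,"rx": 0,"ry": 0,"rz": -0.11},
    {"dx": 6,"dy": -12,"dz": 0,"rx": 0,"ry": 0,"rz": -0.22},
    {"dx": 9,"dy": -18,"dz": 0,"rx": 0,"ry": 0,"rz": -0.33},
    {"dx": 12,"dy": -24,"dz": 0,"rx": 0,"ry": 0,"rz": -0.44},
    {"dx": 15,"dy": -30,"dz": 0,"rx": 0,"ry": 0,"rz": -0.55},
    {"dx": 18,"dy": -36,"dz": 0,"rx": 0,"ry": 0,"rz": -0.66},
    {"dx": 21,"dy": -42,"dz": 0,"rx": 0,"ry": 0,"rz": -0.77},
    {"dx": 23.5,"dy": -47.5,"dz": 0,"rx": 0,"ry": 0,"rz": -0.88},
  ],
  jaw=1,
)

```text
time_s: 2.15
position: [0.5689, -0.243, 0.2599]
tcp_rot: [0.861, 0.509, -0.0, -0.001]
wrist_force: [0.4, -0.0, -1.0]
width: -0.0002
```

```bash
python3 - <<'E'
from h import *
im,c=snap('wrist','w1'); o=robot.get_obs(); print(o['position'],o['qpos'],o['wrist_force'],c['eye'])
e,_=load('top0')[1]['eye'],0
for s,ce in blobs(mask(im,(0,170,60),(8,255,255))|mask(im,(173,170,60),(180,255,255)),100): print(s,ce,plane(c,[ce],.095)[0].round(4))
E
```

```text
[ 0.57168869 -0.25087076  0.25926885] [-0.48077051  0.27998889  1.61207027 -0.0051486   1.24401957  0.02984016] [ 4.78211703 -5.2913775   0.73109761] [ 0.60974999 -0.1697529   0.40236161]
[294, 194, 35, 34, 622] [310.6, 208.8] [ 0.5887 -0.2809  0.095 ]
```

View pics/w1.png

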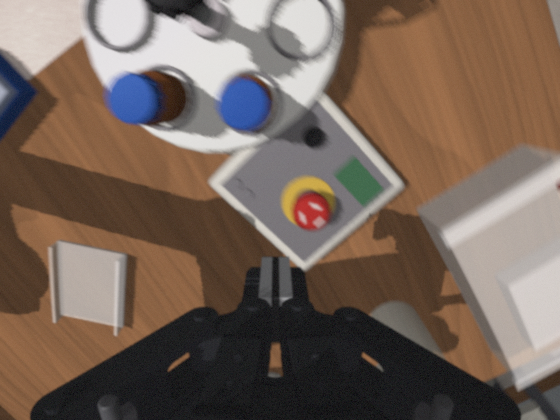

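Request:
move_arm(
  motion=[
    {"dx": 1.5,"dy": -2.8,"dz": -4,"rx": 0,"ry": 0,"rz": 0},
    {"dx": 1.5,"dy": -2.8,"dz": -9,"rx": 0,"ry": 0,"rz": 0},
    {"dx": 1.5,"dy": -2.8,"dz": -13,"rx": 0,"ry": 0,"rz": 0},
    {"dx": 1.5,"dy": -2.8,"dz": -13,"rx": 0,"ry": 0,"rz": 0},
    {"dx": 1.5,"dy": -2.8,"dz": -13,"rx": 0,"ry": 0,"rz": 0},
    {"dx": 1.5,"dy": -2.8,"dz": -13,"rx": 0,"ry": 0,"rz": 0},
    {"dx": 1.5,"dy": -2.8,"dz": -13,"rx": 0,"ry": 0,"rz": 0},
    {"dx": 1.5,"dy": -2.8,"dz": -13,"rx": 0,"ry": 0,"rz": 0},
  ],
  jaw=1,
)

```text
time_s: 3.2
position: [0.5873, -0.2791, 0.1305]
tcp_rot: [0.862, 0.506, -0.0, 0.004]
wrist_force: [-0.2, -0.8, 0.1]
width: -0.0004
```

```bash
python3 - <<'E'
from h import *
o=robot.get_obs(); print(o['position'],o['qpos'],o['wrist_force'])
E
```

```text
[ 0.58729805 -0.27911184  0.13054352] [-0.50829683  0.45523237  1.64937879 -0.00549038  1.02933032  0.00334456] [-0.16972521 -0.79136873  0.11771258]
```

Request:
move_arm(
  motion=[
    {"dx": 0,"dy": -0.2,"dz": -1,"rx": 0,"ry": 0,"rz": 0},
    {"dx": 0,"dy": -0.2,"dz": -2,"rx": 0,"ry": 0,"rz": 0},
    {"dx": 0,"dy": -0.2,"dz": -2.7,"rx": 0,"ry": 0,"rz": 0},
    {"dx": 0,"dy": -0.2,"dz": -3.1,"rx": 0,"ry": 0,"rz": 0},
    {"dx": 0,"dy": -0.2,"dz": -3.4,"rx": 0,"ry": 0,"rz": 0},
    {"dx": 0,"dy": -0.2,"dz": -3.6,"rx": 0,"ry": 0,"rz": 0},
    {"dx": 0,"dy": -0.2,"dz": -3.7,"rx": 0,"ry": 0,"rz": 0},
    {"dx": 0,"dy": -0.2,"dz": -3.7,"rx": 0,"ry": 0,"rz": 0},
  ],
  jaw=1,
)

```text
time_s: 4.2
position: [0.5871, -0.281, 0.0938]
tcp_rot: [0.862, 0.506, -0.0, 0.004]
wrist_force: [-2.2, 1.6, 3.7]
width: 0.0002
```

Request:
move_arm(
  motion=[
    {"dx": 0,"dy": 0,"dz": -0.1,"rx": 0,"ry": 0,"rz": 0},
    {"dx": 0,"dy": 0,"dz": -0.2,"rx": 0,"ry": 0,"rz": 0},
    {"dx": 0,"dy": 0,"dz": -0.2,"rx": 0,"ry": 0,"rz": 0},
    {"dx": 0,"dy": 0,"dz": -0.2,"rx": 0,"ry": 0,"rz": 0},
    {"dx": 0,"dy": 0,"dz": -0.2,"rx": 0,"ry": 0,"rz": 0},
    {"dx": 0,"dy": 0,"dz": -0.2,"rx": 0,"ry": 0,"rz": 0},
    {"dx": 0,"dy": 0,"dz": -0.2,"rx": 0,"ry": 0,"rz": 0},
    {"dx": 0,"dy": 0,"dz": -0.2,"rx": 0,"ry": 0,"rz": 0},
  ],
  jaw=1,
)

```text
time_s: 5.2
position: [0.5873, -0.2811, 0.0937]
tcp_rot: [0.862, 0.506, -0.0, 0.004]
wrist_force: [-4.3, 1.7, 10.0]
width: 0.0001
```

Request:
move_arm(
  motion=[
    {"dx": 0,"dy": 0,"dz": 5,"rx": 0,"ry": 0,"rz": 0},
    {"dx": 0,"dy": 0,"dz": 11,"rx": 0,"ry": 0,"rz": 0},
    {"dx": 0,"dy": 2,"dz": 15.5,"rx": 0,"ry": 0,"rz": 0.1},
    {"dx": -0.2,"dy": 5,"dz": 15.5,"rx": 0,"ry": 0,"rz": 0.2},
    {"dx": -0.4,"dy": 8,"dz": 15.5,"rx": 0,"ry": 0,"rz": 0.3},
    {"dx": -0.6,"dy": 11,"dz": 15.5,"rx": 0,"ry": 0,"rz": 0.4},
    {"dx": -0.6,"dy": 12.1,"dz": 15.5,"rx": 0,"ry": 0,"rz": 0.5},
    {"dx": -0.6,"dy": 12.1,"dz": 15.5,"rx": 0,"ry": 0,"rz": 0.5},
  ],
  jaw=-0.4,
)

```text
time_s: 6.2
position: [0.5817, -0.1594, 0.2484]
tcp_rot: [0.71, 0.704, 0.001, 0.005]
wrist_force: [0.0, -0.0, -0.6]
width: 0.0599
```

```bash
python3 - <<'E'
from h import *
im,c=snap('wrist','w2'); o=robot.get_obs(); print(o['position'],o['qpos'],o['width'],o['wrist_force'])
for s,ce in blobs(mask(im,(105,150,60),(125,255,255)),100): print(s,ce,plane(c,[ce],.15)[0].round(4))
for s,ce in blobs(mask(im,(0,170,60),(8,255,255))|mask(im,(173,170,60),(180,255,255)),100): print(s,ce,plane(c,[ce],.09)[0].round(4))
E
```

```text
[ 0.58168111 -0.16008676  0.24847975] [-0.33941609  0.2457617   1.67740552 -0.00266494  1.20879492 -0.32893163] 0.059588473054328794 [-0.46013278  0.18494015  0.199528  ]
[0, 0, 70, 70, 697] [45.5, 32.4] [ 0.4218 -0.0268  0.15  ]
[156, 124, 53, 51, 2044] [181.8, 149.5] [ 0.5127 -0.1123  0.15  ]
[254, 180, 46, 49, 1807] [276.4, 204.5] [ 0.5835 -0.1567  0.15  ]
[262, 275, 34, 33, 701] [278.7, 289.8] [ 0.5859 -0.2759  0.09  ]
```

View pics/w2.png

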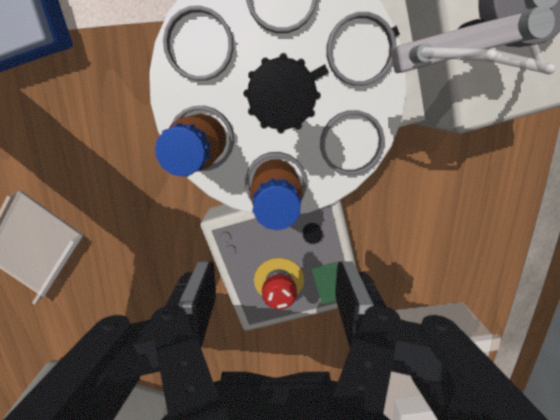

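Request:
move_arm(
  motion=[
    {"dx": 0.1,"dy": 0.2,"dz": -3,"rx": 0,"ry": 0,"rz": 0},
    {"dx": 0.1,"dy": 0.2,"dz": -6,"rx": 0,"ry": 0,"rz": 0},
    {"dx": 0.1,"dy": 0.2,"dz": -9,"rx": 0,"ry": 0,"rz": 0},
    {"dx": 0.1,"dy": 0.2,"dz": -11,"rx": 0,"ry": 0,"rz": 0},
    {"dx": 0.1,"dy": 0.2,"dz": -12.2,"rx": 0,"ry": 0,"rz": 0},
    {"dx": 0.1,"dy": 0.2,"dz": -12.2,"rx": 0,"ry": 0,"rz": 0},
    {"dx": 0.1,"dy": 0.2,"dz": -12.2,"rx": 0,"ry": 0,"rz": 0},
    {"dx": 0.1,"dy": 0.2,"dz": -12.2,"rx": 0,"ry": 0,"rz": 0},
  ],
  jaw=-0.4,
)

```text
time_s: 7.25
position: [0.5837, -0.1584, 0.1278]
tcp_rot: [0.71, 0.704, 0.002, 0.006]
wrist_force: [0.3, -0.5, -0.3]
width: 0.0593
```

Request:
move_arm(
  motion=[
    {"dx": 0,"dy": 0,"dz": 0,"rx": 0,"ry": 0,"rz": 0},
    {"dx": 0,"dy": 0,"dz": 0,"rx": 0,"ry": 0,"rz": 0},
    {"dx": 0,"dy": 0,"dz": 0,"rx": 0,"ry": 0,"rz": 0},
    {"dx": 0,"dy": 0,"dz": 0,"rx": 0,"ry": 0,"rz": 0},
    {"dx": 0,"dy": 0,"dz": 0,"rx": 0,"ry": 0,"rz": 0},
    {"dx": 0,"dy": 0,"dz": 0,"rx": 0,"ry": 0,"rz": 0},
    {"dx": 0,"dy": 0,"dz": 0,"rx": 0,"ry": 0,"rz": 0},
    {"dx": 0,"dy": 0,"dz": 0,"rx": 0,"ry": 0,"rz": 0},
  ],
  jaw=1,
)

```text
time_s: 8.25
position: [0.5845, -0.1586, 0.129]
tcp_rot: [0.71, 0.704, 0.002, 0.007]
wrist_force: [-0.0, 0.1, 6.2]
width: 0.0361
```

Request:
move_arm(
  motion=[
    {"dx": 0,"dy": 0,"dz": 2,"rx": 0,"ry": 0,"rz": 0},
    {"dx": 0,"dy": 0,"dz": 6,"rx": 0,"ry": 0,"rz": 0},
    {"dx": 0,"dy": 0,"dz": 11,"rx": 0,"ry": 0,"rz": 0},
    {"dx": -3,"dy": 1,"dz": 14,"rx": 0,"ry": 0,"rz": 0},
    {"dx": -8,"dy": 3,"dz": 14,"rx": 0,"ry": 0,"rz": 0},
    {"dx": -12,"dy": 7,"dz": 14,"rx": 0,"ry": 0,"rz": 0},
    {"dx": -13,"dy": 13,"dz": 14,"rx": 0,"ry": 0,"rz": 0},
    {"dx": -13,"dy": 19,"dz": 14,"rx": 0,"ry": 0,"rz": 0},
  ],
  jaw=1,
)

```text
time_s: 9.25
position: [0.4532, 0.0325, 0.2698]
tcp_rot: [0.711, 0.703, 0.002, 0.007]
wrist_force: [1.6, -0.5, -1.8]
width: 0.0362
```

```bash
python3 - <<'E'
from h import *
im,c=snap('wrist','w3'); o=robot.get_obs(); print(o['position'],o['qpos'],o['width'],o['wrist_force'])
im,c=snap('scene','s3');cv2.imwrite('pics/s3z.png',cv2.resize(im[130:350,140:440],None,fx=2.5,fy=2.5)[:,:,::-1])
E
```

```text
[0.45299564 0.04018715 0.26980702] [-8.52003384e-03 -7.62475805e-02  1.98237185e+00  1.82813711e-03
  1.22221181e+00 -2.64825562e-03] 0.036116272642138014 [-0.86460591  4.95354582 -0.98387963]
```

View pics/w3.png

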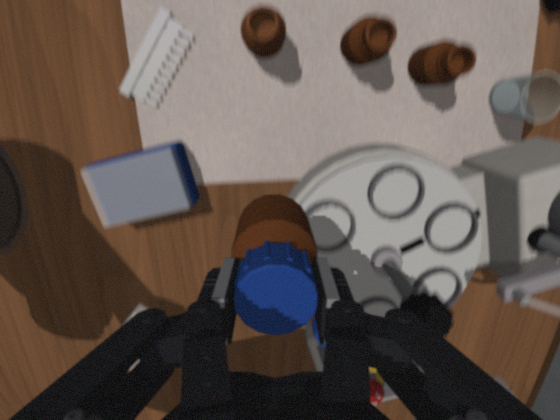

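View pics/s3z.png

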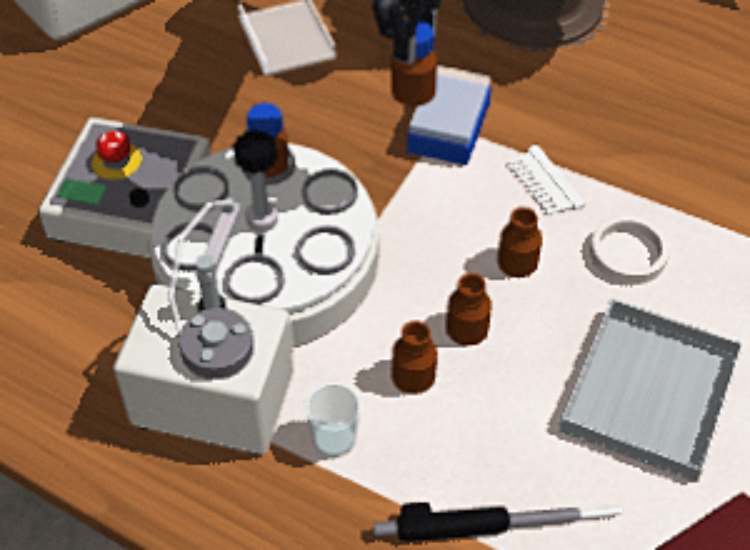

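Request:
move_arm(
  motion=[
    {"dx": 1,"dy": 5,"dz": 0,"rx": 0,"ry": 0,"rz": 0},
    {"dx": 3,"dy": 10,"dz": 0,"rx": 0,"ry": 0,"rz": 0},
    {"dx": 5,"dy": 15,"dz": 0,"rx": 0,"ry": 0,"rz": 0},
    {"dx": 7,"dy": 20,"dz": 0,"rx": 0,"ry": 0,"rz": 0},
    {"dx": 9,"dy": 25,"dz": 0,"rx": 0,"ry": 0,"rz": 0},
    {"dx": 11,"dy": 29.5,"dz": 0,"rx": 0,"ry": 0,"rz": 0},
    {"dx": 12.7,"dy": 33.7,"dz": 0,"rx": 0,"ry": 0,"rz": 0},
    {"dx": 12.7,"dy": 33.7,"dz": -3,"rx": 0,"ry": 0,"rz": 0},
  ],
  jaw=1,
)

```text
time_s: 10.35
position: [0.5838, 0.377, 0.2428]
tcp_rot: [0.707, 0.707, 0.008, 0.007]
wrist_force: [-0.1, -0.3, -0.9]
width: 0.0362
```

```bash
python3 - <<'E'
from h import *
im,c=snap('wrist','w4'); o=robot.get_obs(); print(o['position'],o['qpos'],o['width'],o['wrist_force'])
E
```

```text
[0.57969441 0.37342122 0.23516093] [ 0.51384482  0.42553241  1.46635013 -0.01077344  1.24515912  0.51859529] 0.03631763611563263 [-2.19562221 -0.54499386 -4.89485107]
```

View pics/w4.png

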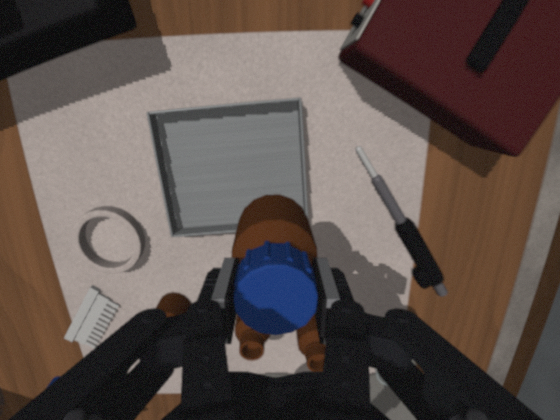

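```bash
python3 - <<'E'
from h import *
im,c=load('w4')
print(plane(c,[(150,113),(300,100),(172,237)],.026).round(3))
print(proj(c,[[.58,.375,.003],[.5,.372,.003]]))
E
```

```text
[[0.452 0.446 0.026]
 [0.615 0.459 0.026]
 [0.462 0.3   0.026]]
[[268.24190842 171.79765887]
 [202.55549806 174.64348685]]
```

Request:
move_arm(
  motion=[
    {"dx": 0,"dy": 0.3,"dz": -4,"rx": 0,"ry": 0,"rz": 0},
    {"dx": 0,"dy": 0.3,"dz": -8,"rx": 0,"ry": 0,"rz": 0},
    {"dx": 0,"dy": 0.3,"dz": -12,"rx": 0,"ry": 0,"rz": 0},
    {"dx": 0,"dy": 0.3,"dz": -14.5,"rx": 0,"ry": 0,"rz": 0},
    {"dx": 0,"dy": 0.3,"dz": -16,"rx": 0,"ry": 0,"rz": 0},
    {"dx": 0,"dy": 0.3,"dz": -16.7,"rx": 0,"ry": 0,"rz": 0},
    {"dx": 0,"dy": 0.3,"dz": -17,"rx": 0,"ry": 0,"rz": 0},
    {"dx": 0,"dy": 0.3,"dz": -17,"rx": 0,"ry": 0,"rz": 0},
  ],
  jaw=1,
)

```text
time_s: 11.4
position: [0.5804, 0.3767, 0.0663]
tcp_rot: [0.708, 0.707, 0.002, 0.006]
wrist_force: [-0.5, -0.0, -1.1]
width: 0.0363
```

Request:
move_arm(
  motion=[
    {"dx": 0,"dy": 0,"dz": -0.2,"rx": 0,"ry": 0,"rz": 0},
    {"dx": 0,"dy": 0,"dz": -0.4,"rx": 0,"ry": 0,"rz": 0},
    {"dx": 0,"dy": 0,"dz": -0.4,"rx": 0,"ry": 0,"rz": 0},
    {"dx": 0,"dy": 0,"dz": -0.4,"rx": 0,"ry": 0,"rz": 0},
    {"dx": 0,"dy": 0,"dz": -0.4,"rx": 0,"ry": 0,"rz": 0},
    {"dx": 0,"dy": 0,"dz": -0.4,"rx": 0,"ry": 0,"rz": 0},
    {"dx": 0,"dy": 0,"dz": -0.4,"rx": 0,"ry": 0,"rz": 0},
    {"dx": 0,"dy": 0,"dz": -0.4,"rx": 0,"ry": 0,"rz": 0},
  ],
  jaw=1,
)

```text
time_s: 12.4
position: [0.5804, 0.3767, 0.0622]
tcp_rot: [0.708, 0.707, 0.002, 0.006]
wrist_force: [0.3, -0.0, -0.9]
width: 0.0361
```

```bash
python3 - <<'E'
from h import *
o=robot.get_obs(); print(o['position'],o['width'],o['wrist_force'])
E
```

```text
[0.58038807 0.37672892 0.06223386] 0.03607182019432688 [ 0.26810222 -0.04491221 -0.91581908]
```

Request:
move_arm(
  motion=[
    {"dx": 0,"dy": 0,"dz": -0.1,"rx": 0,"ry": 0,"rz": 0},
    {"dx": 0,"dy": 0,"dz": -0.2,"rx": 0,"ry": 0,"rz": 0},
    {"dx": 0,"dy": 0,"dz": -0.2,"rx": 0,"ry": 0,"rz": 0},
    {"dx": 0,"dy": 0,"dz": -0.2,"rx": 0,"ry": 0,"rz": 0},
    {"dx": 0,"dy": 0,"dz": -0.2,"rx": 0,"ry": 0,"rz": 0},
    {"dx": 0,"dy": 0,"dz": -0.2,"rx": 0,"ry": 0,"rz": 0},
    {"dx": 0,"dy": 0,"dz": -0.2,"rx": 0,"ry": 0,"rz": 0},
    {"dx": 0,"dy": 0,"dz": -0.2,"rx": 0,"ry": 0,"rz": 0},
  ],
  jaw=1,
)

```text
time_s: 13.4
position: [0.5805, 0.377, 0.0621]
tcp_rot: [0.708, 0.707, 0.002, 0.006]
wrist_force: [-3.6, -1.2, 6.4]
width: 0.0367
```

Request:
move_arm(
  motion=[
    {"dx": 0,"dy": 0,"dz": 0.1,"rx": 0,"ry": 0,"rz": 0},
    {"dx": 0,"dy": 0,"dz": 0.1,"rx": 0,"ry": 0,"rz": 0},
    {"dx": 0,"dy": 0,"dz": 0.1,"rx": 0,"ry": 0,"rz": 0},
    {"dx": 0,"dy": 0,"dz": 0.5,"rx": 0,"ry": 0,"rz": 0},
    {"dx": 0,"dy": 0,"dz": 2,"rx": 0,"ry": 0,"rz": 0},
    {"dx": 0,"dy": 0,"dz": 6,"rx": 0,"ry": 0,"rz": 0},
    {"dx": 0,"dy": 0,"dz": 11,"rx": 0,"ry": 0,"rz": 0},
    {"dx": 0,"dy": 0,"dz": 16,"rx": 0,"ry": 0,"rz": 0},
  ],
  jaw=-0.4,
)

```text
time_s: 14.4
position: [0.5806, 0.3771, 0.2248]
tcp_rot: [0.708, 0.707, 0.002, 0.006]
wrist_force: [1.2, -0.4, 0.8]
width: 0.0601
```

```bash
python3 - <<'E'
from h import *
o=robot.get_obs(); print(o['position'],o['width'],o['wrist_force'])
im,c=snap('wrist','w5'); 
im,c=snap('top','t5')
E
```

```text
[0.58061311 0.37708839 0.22480457] 0.06007741075335117 [ 1.21166468 -0.37656792  0.78892538]
```

View pics/w5.png

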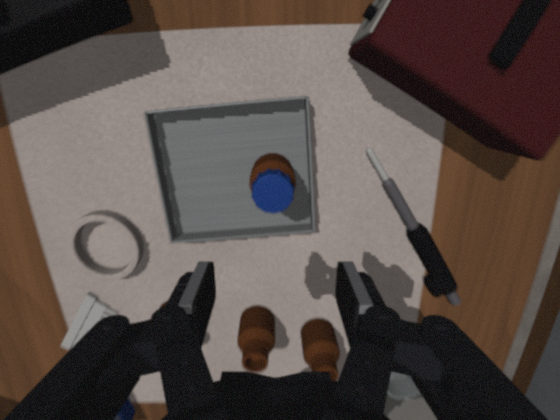

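View pics/t5.png

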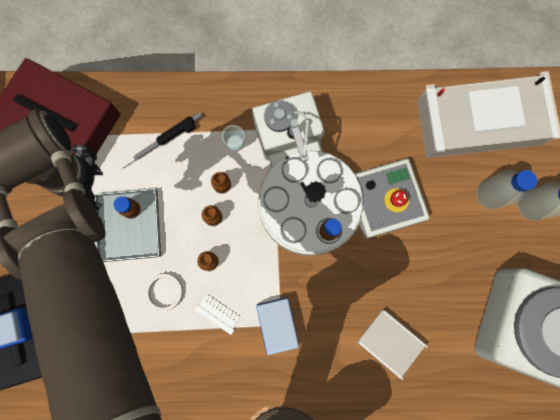

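Request:
move_arm(
  motion=[
    {"dx": -0.5,"dy": -5,"dz": 1,"rx": 0,"ry": 0,"rz": 0},
    {"dx": -1.5,"dy": -11,"dz": 2.5,"rx": 0,"ry": 0,"rz": -0.1},
    {"dx": -2.5,"dy": -17,"dz": 2.5,"rx": 0,"ry": 0,"rz": -0.2},
    {"dx": -3.5,"dy": -23,"dz": 2.5,"rx": 0,"ry": 0,"rz": -0.3},
    {"dx": -4.5,"dy": -29,"dz": 2.5,"rx": 0,"ry": 0,"rz": -0.4},
    {"dx": -5.5,"dy": -35,"dz": 2.5,"rx": 0,"ry": 0,"rz": -0.5},
    {"dx": -6.5,"dy": -41,"dz": 2.5,"rx": 0,"ry": 0,"rz": -0.5},
    {"dx": -7,"dy": -47,"dz": 2.5,"rx": 0,"ry": 0,"rz": -0.5},
  ],
  jaw=-0.4,
)

```text
time_s: 15.5
position: [0.5144, -0.0921, 0.2583]
tcp_rot: [0.86, 0.51, 0.008, 0.011]
wrist_force: [0.5, -0.7, -0.7]
width: 0.06
```

Request:
move_arm(
  motion=[
    {"dx": 0,"dy": -1,"dz": 0,"rx": 0,"ry": 0,"rz": 0},
    {"dx": 0,"dy": -2,"dz": 0,"rx": 0,"ry": 0,"rz": 0},
    {"dx": 0,"dy": -2,"dz": 0,"rx": 0,"ry": 0,"rz": 0},
    {"dx": 0,"dy": -2,"dz": 0,"rx": 0,"ry": 0,"rz": 0},
    {"dx": 0,"dy": -2,"dz": 0,"rx": 0,"ry": 0,"rz": 0},
    {"dx": 0,"dy": -2,"dz": 0,"rx": 0,"ry": 0,"rz": 0},
    {"dx": 0,"dy": -2,"dz": 0,"rx": 0,"ry": 0,"rz": 0},
    {"dx": 0,"dy": -2,"dz": 0,"rx": 0,"ry": 0,"rz": 0},
  ],
  jaw=-0.4,
)

```text
time_s: 16.5
position: [0.5144, -0.112, 0.2583]
tcp_rot: [0.86, 0.51, 0.008, 0.011]
wrist_force: [0.5, 0.6, 0.6]
width: 0.0599
```

```bash
python3 - <<'E'
from h import *
im,c=snap('wrist','w6'); o=robot.get_obs(); print(o['position'],o['qpos'],o['width'],o['wrist_force'])
for s,ce in blobs(mask(im,(105,150,60),(125,255,255)),100): print(s,ce,plane(c,[ce],.152)[0].round(4))
for s,ce in blobs(mask(im,(0,170,60),(8,255,255))|mask(im,(173,170,60),(180,255,255)),100): print(s,ce,plane(c,[ce],.09)[0].round(4))
E
```

```text
[ 0.51445558 -0.11202261  0.25835434] [-0.29571738  0.07553311  1.85455019 -0.00249767  1.18503125  0.20632506] 0.06020763926167184 [0.61671917 0.90181017 0.49324782]
[61, 118, 57, 55, 671] [91.2, 142.3] [0.4168 0.0019 0.152 ]
[247, 182, 46, 47, 1633] [269.6, 205.4] [ 0.5129 -0.1111  0.152 ]
[380, 264, 34, 32, 603] [395.0, 278.0] [ 0.5855 -0.2751  0.09  ]
```

View pics/w6.png

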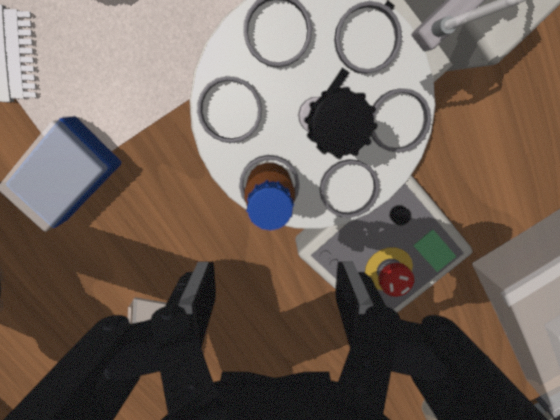

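```bash
cat >> h.py <<'E'
def go(x,y,z,psi=None):
    o=robot.get_obs(); r=R.from_quat(o['tcp_rot']); ty=r.apply([0,1,0]); a=np.arctan2(ty[1],ty[0])
    tz=r.apply([0,0,1])
    if psi is None: psi=a
    d=(psi-a+np.pi/2)%np.pi-np.pi/2; psi=a+d
    Y=np.array([np.cos(psi),np.sin(psi),0]); Z=np.array([0,0,-1.]); X=np.cross(Y,Z)
    w=(R.from_matrix(np.c_[X,Y,Z])*r.inv()).as_rotvec()
    p=o['position']; print('t',round(o['time_s'],2),'pos',p.round(4),'psi',round(a,3),'tilt',tz.round(3)[:2],'j6',o['qpos'][5].round(2),'w',round(o['width'],4),'F',o['wrist_force'].round(1))
    print('  d cm',((np.array([x,y,z])-p)*100).round(2),'rot',w.round(3))
E
python3 -c "
from h import *
go(.5115,-.1125,.126)"
```

```text
t 16.55 pos [ 0.5145 -0.112   0.2584] psi -0.501 tilt [ 0.025 -0.01 ] j6 0.21 w 0.0602 F [0.6 0.9 0.5]
  d cm [ -0.3   -0.05 -13.24] rot [ 0.01   0.025 -0.   ]
```

Request:
move_arm(
  motion=[
    {"dx": -0.3,"dy": 0,"dz": -3,"rx": 0.01,"ry": 0.025,"rz": 0},
    {"dx": -0.3,"dy": 0,"dz": -6,"rx": 0.01,"ry": 0.025,"rz": 0},
    {"dx": -0.3,"dy": 0,"dz": -9,"rx": 0.01,"ry": 0.025,"rz": 0},
    {"dx": -0.3,"dy": 0,"dz": -11,"rx": 0.01,"ry": 0.025,"rz": 0},
    {"dx": -0.3,"dy": 0,"dz": -12.5,"rx": 0.01,"ry": 0.025,"rz": 0},
    {"dx": -0.3,"dy": 0,"dz": -13,"rx": 0.01,"ry": 0.025,"rz": 0},
    {"dx": -0.3,"dy": 0,"dz": -13,"rx": 0.01,"ry": 0.025,"rz": 0},
    {"dx": -0.3,"dy": 0,"dz": -13,"rx": 0.01,"ry": 0.025,"rz": 0},
  ],
  jaw=-0.4,
)

```text
time_s: 17.55
position: [0.5123, -0.1123, 0.1293]
tcp_rot: [0.86, 0.51, 0.0, 0.001]
wrist_force: [0.7, 0.2, -0.5]
width: 0.0594
```

Request:
move_arm(
  motion=[
    {"dx": 0,"dy": 0,"dz": 0,"rx": 0,"ry": 0,"rz": 0},
    {"dx": 0,"dy": 0,"dz": 0,"rx": 0,"ry": 0,"rz": 0},
    {"dx": 0,"dy": 0,"dz": 0,"rx": 0,"ry": 0,"rz": 0},
    {"dx": 0,"dy": 0,"dz": 0,"rx": 0,"ry": 0,"rz": 0},
    {"dx": 0,"dy": 0,"dz": 0,"rx": 0,"ry": 0,"rz": 0},
    {"dx": 0,"dy": 0,"dz": 0,"rx": 0,"ry": 0,"rz": 0},
    {"dx": 0,"dy": 0,"dz": 0,"rx": 0,"ry": 0,"rz": 0},
    {"dx": 0,"dy": 0,"dz": 0,"rx": 0,"ry": 0,"rz": 0},
  ],
  jaw=1,
)

```text
time_s: 18.55
position: [0.5131, -0.1126, 0.1305]
tcp_rot: [0.86, 0.51, 0.001, 0.001]
wrist_force: [-0.8, 0.4, 6.6]
width: 0.0363
```

```bash
python3 -c "
from h import *
go(.44,-.05,.27,0)"
```

```text
t 18.55 pos [ 0.5131 -0.1126  0.1305] psi -0.501 tilt [ 0.003 -0.001] j6 0.2 w 0.0363 F [-0.8  0.4  6.6]
  d cm [-7.31  6.26 13.95] rot [0.    0.004 0.501]
```

Request:
move_arm(
  motion=[
    {"dx": 0,"dy": 0,"dz": 2,"rx": 0,"ry": 0,"rz": 0},
    {"dx": 0,"dy": 0,"dz": 6,"rx": 0,"ry": 0,"rz": 0},
    {"dx": 0,"dy": 0,"dz": 11,"rx": 0,"ry": 0,"rz": 0},
    {"dx": -2,"dy": 2,"dz": 14,"rx": 0,"ry": 0,"rz": 0},
    {"dx": -3,"dy": 7,"dz": 14,"rx": 0,"ry": 0,"rz": 0},
    {"dx": -3,"dy": 13,"dz": 14,"rx": 0,"ry": 0,"rz": 0},
    {"dx": -3,"dy": 19,"dz": 14,"rx": 0,"ry": 0,"rz": 0},
    {"dx": -2,"dy": 25,"dz": 14,"rx": 0,"ry": 0,"rz": 0},
  ],
  jaw=1,
)

```text
time_s: 19.55
position: [0.492, 0.139, 0.2698]
tcp_rot: [0.86, 0.51, 0.001, 0.001]
wrist_force: [1.2, -0.1, -2.2]
width: 0.0361
```

```bash
python3 -c "
from h import *
go(.50,.373,.25)"
```

```text
t 19.55 pos [0.492  0.139  0.2698] psi -0.501 tilt [ 0.002 -0.002] j6 0.69 w 0.0361 F [ 1.2 -0.1 -2.2]
  d cm [ 0.8  23.4  -1.98] rot [0.002 0.002 0.   ]
```

Request:
move_arm(
  motion=[
    {"dx": 0.3,"dy": 5,"dz": 0,"rx": 0,"ry": 0,"rz": 0},
    {"dx": 0.5,"dy": 11,"dz": 0,"rx": 0,"ry": 0,"rz": 0},
    {"dx": 0.8,"dy": 17,"dz": 0,"rx": 0,"ry": 0,"rz": 0},
    {"dx": 0.8,"dy": 22,"dz": 0,"rx": 0,"ry": 0,"rz": 0},
    {"dx": 0.8,"dy": 23.4,"dz": -3,"rx": 0,"ry": 0,"rz": 0},
    {"dx": 0.8,"dy": 23.4,"dz": -7,"rx": 0,"ry": 0,"rz": 0},
    {"dx": 0.8,"dy": 23.4,"dz": -11,"rx": 0,"ry": 0,"rz": 0},
    {"dx": 0.8,"dy": 23.4,"dz": -15,"rx": 0,"ry": 0,"rz": 0},
  ],
  jaw=1,
)

```text
time_s: 20.55
position: [0.4991, 0.3727, 0.1175]
tcp_rot: [0.86, 0.51, -0.0, 0.001]
wrist_force: [0.2, 1.5, -2.3]
width: 0.036
```

```bash
python3 -c "
from h import *
go(.50,.373,.0635)"
```

```text
t 20.55 pos [0.4991 0.3727 0.1175] psi -0.501 tilt [ 0.001 -0.002] j6 1.08 w 0.036 F [ 0.2  1.5 -2.3]
  d cm [ 0.09  0.03 -5.4 ] rot [0.002 0.001 0.   ]
```

Request:
move_arm(
  motion=[
    {"dx": 0,"dy": 0,"dz": -2,"rx": 0,"ry": 0,"rz": 0},
    {"dx": 0,"dy": 0,"dz": -3.5,"rx": 0,"ry": 0,"rz": 0},
    {"dx": 0,"dy": 0,"dz": -4.5,"rx": 0,"ry": 0,"rz": 0},
    {"dx": 0,"dy": 0,"dz": -5,"rx": 0,"ry": 0,"rz": 0},
    {"dx": 0,"dy": 0,"dz": -5.3,"rx": 0,"ry": 0,"rz": 0},
    {"dx": 0,"dy": 0,"dz": -5.5,"rx": 0,"ry": 0,"rz": 0},
    {"dx": 0,"dy": 0,"dz": -5.6,"rx": 0,"ry": 0,"rz": 0},
    {"dx": 0,"dy": 0,"dz": -5.6,"rx": 0,"ry": 0,"rz": 0},
  ],
  jaw=1,
)

```text
time_s: 21.55
position: [0.4998, 0.3733, 0.0636]
tcp_rot: [0.86, 0.51, 0.001, 0.001]
wrist_force: [-2.6, -0.7, 4.9]
width: 0.0365
```

Request:
move_arm(
  motion=[
    {"dx": 0,"dy": 0,"dz": 0.1,"rx": 0,"ry": 0,"rz": 0},
    {"dx": 0,"dy": 0,"dz": 0.1,"rx": 0,"ry": 0,"rz": 0},
    {"dx": 0,"dy": 0,"dz": 0.1,"rx": 0,"ry": 0,"rz": 0},
    {"dx": 0,"dy": 0,"dz": 0.5,"rx": 0,"ry": 0,"rz": 0},
    {"dx": 0,"dy": 0,"dz": 2,"rx": 0,"ry": 0,"rz": 0},
    {"dx": 0,"dy": 0,"dz": 6,"rx": 0,"ry": 0,"rz": 0},
    {"dx": 0,"dy": 0,"dz": 11,"rx": 0,"ry": 0,"rz": 0},
    {"dx": 0,"dy": -2,"dz": 15,"rx": 0,"ry": 0,"rz": 0},
  ],
  jaw=-0.4,
)

```text
time_s: 22.55
position: [0.5006, 0.3546, 0.2173]
tcp_rot: [0.86, 0.51, 0.003, 0.001]
wrist_force: [0.4, 0.5, 0.3]
width: 0.0601
```

```bash
python3 - <<'E'
from h import *
im,c=snap('scene','s7');cv2.imwrite('pics/s7z.png',cv2.resize(im[130:350,160:460],None,fx=2.5,fy=2.5)[:,:,::-1])
im,c=snap('top','t7'); cv2.imwrite('pics/t7z.png',cv2.resize(im[130:310,80:360],None,fx=2.8,fy=2.8,interpolation=cv2.INTER_CUBIC)[:,:,::-1])
for s,ce in blobs(mask(im,(3,120,20),(14,255,120)),100):
    if 180<ce[0]<350 and ce[1]<280: print(s,ce,plane(c,[ce],.05)[0].round(3))
E
```

```text
[315, 93, 19, 22, 161] [323.5, 102.9] [ 0.838 -0.114  0.05 ]
[321, 115, 22, 44, 339] [330.7, 135.1] [ 0.754 -0.13   0.05 ]
[212, 173, 18, 20, 290] [220.6, 182.2] [0.636 0.146 0.05 ]
[204, 206, 18, 19, 202] [212.7, 215.5] [0.554 0.165 0.05 ]
[200, 252, 18, 18, 192] [208.8, 260.5] [0.444 0.173 0.05 ]
```

View pics/s7z.png

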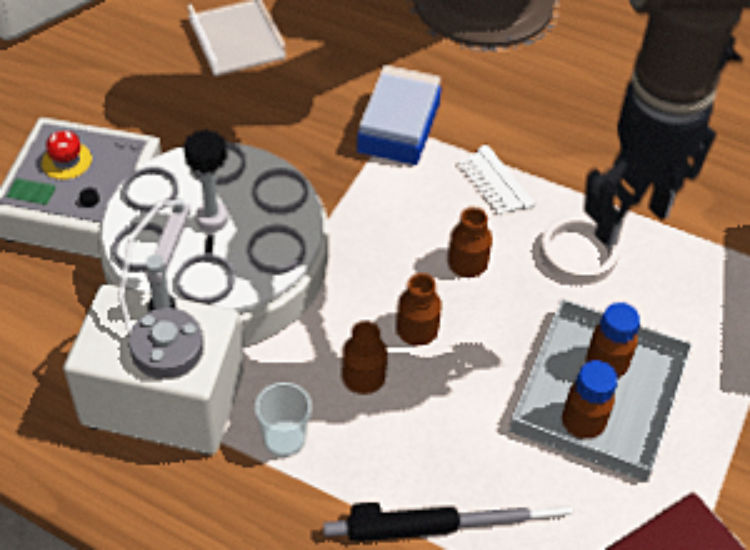

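View pics/t7z.png

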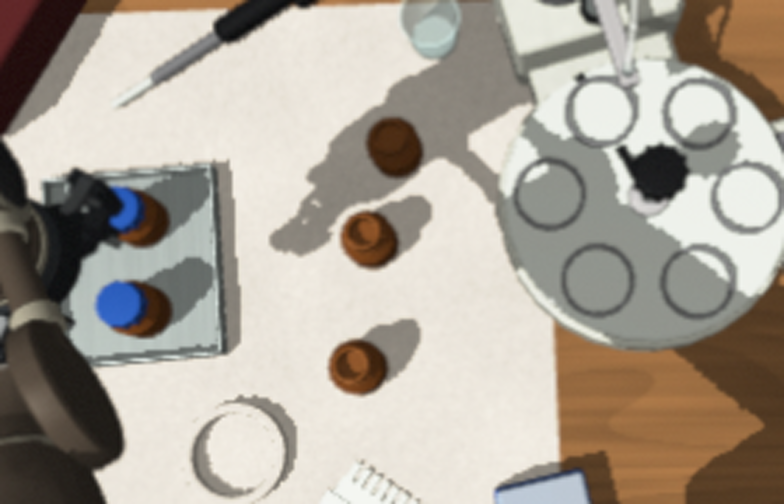

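```bash
python3 - <<'E'
from h import *
im,c=load('t7'); z=lambda p:np.array(p)/2.8+[80,130]-.3
p=plane(c,z([(355,362),(369,231),(391,136)]),.08); print(p.round(4))
im,d=load('s7'); q=np.array([(474,215),(422,284),(366,331)])/2.5+[160,130]; print(plane(d,q,.08).round(4))
print(proj(d,p),q)
E
```

```text
[[0.4466 0.175  0.08  ]
 [0.5573 0.1643 0.08  ]
 [0.6396 0.146  0.08  ]]
[[0.4441 0.1799 0.08  ]
 [0.5585 0.1724 0.08  ]
 [0.6407 0.1496 0.08  ]]
[[347.62184174 215.9563192 ]
 [326.25224172 242.07863455]
 [305.34210291 261.54043682]] [[349.6 216. ]
 [328.8 243.6]
 [306.4 262.4]]
```

Request:
move_arm(
  motion=[
    {"dx": -1,"dy": -4,"dz": 0,"rx": 0,"ry": 0,"rz": 0},
    {"dx": -2.5,"dy": -9,"dz": 0,"rx": 0,"ry": 0,"rz": 0},
    {"dx": -4.5,"dy": -14,"dz": 0,"rx": 0,"ry": 0,"rz": 0},
    {"dx": -5.6,"dy": -17.6,"dz": 0,"rx": 0,"ry": 0,"rz": 0},
    {"dx": -5.6,"dy": -17.6,"dz": 0,"rx": 0,"ry": 0,"rz": 0},
    {"dx": -5.6,"dy": -17.6,"dz": 0,"rx": 0,"ry": 0,"rz": 0},
    {"dx": -5.6,"dy": -17.6,"dz": 0,"rx": 0,"ry": 0,"rz": 0},
    {"dx": -5.6,"dy": -17.6,"dz": 0,"rx": 0,"ry": 0,"rz": 0},
  ],
  jaw=-0.4,
)

```text
time_s: 23.65
position: [0.4478, 0.1791, 0.2213]
tcp_rot: [0.86, 0.51, 0.007, 0.001]
wrist_force: [0.9, -1.1, 0.3]
width: 0.0599
```

```bash
python3 - <<'E'
from h import *
im,c=snap('wrist','w8'); go(.445,.177,.056)
E
```

```text
t 23.7 pos [0.4477 0.179  0.2212] psi -0.501 tilt [0.013 0.004] j6 0.79 w 0.0599 F [ 0.7  0.2 -0.1]
  d cm [ -0.27  -0.2  -16.52] rot [-0.004  0.013 -0.   ]
```

View pics/w8.png

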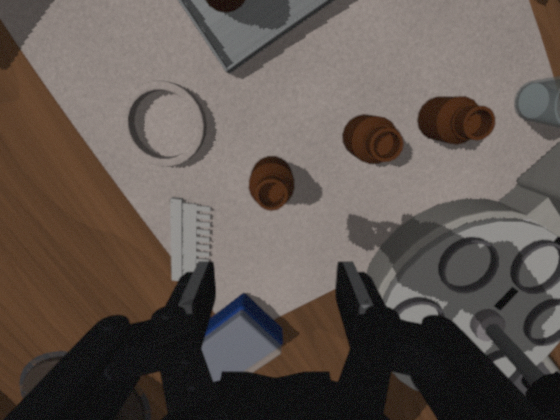

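```bash
python3 - <<'E'
from h import *
im,c=load('w8'); print(plane(c,[(273,194),(386,146),(480,122)],.08).round(4))
go(.4455,.1765,.058)
E
```

```text
[[0.4473 0.1798 0.08  ]
 [0.557  0.1704 0.08  ]
 [0.642  0.1497 0.08  ]]
t 23.7 pos [0.4477 0.179  0.2212] psi -0.501 tilt [0.013 0.004] j6 0.79 w 0.0599 F [ 0.7  0.2 -0.1]
  d cm [ -0.22  -0.25 -16.32] rot [-0.004  0.013 -0.   ]
```

Request:
move_arm(
  motion=[
    {"dx": -0.2,"dy": -0.1,"dz": -4,"rx": 0,"ry": 0.013,"rz": 0},
    {"dx": -0.2,"dy": -0.1,"dz": -8,"rx": 0,"ry": 0.013,"rz": 0},
    {"dx": -0.2,"dy": -0.1,"dz": -12,"rx": 0,"ry": 0.013,"rz": 0},
    {"dx": -0.2,"dy": -0.1,"dz": -15,"rx": 0,"ry": 0.013,"rz": 0},
    {"dx": -0.2,"dy": -0.1,"dz": -16.3,"rx": 0,"ry": 0.013,"rz": 0},
    {"dx": -0.2,"dy": -0.1,"dz": -16.3,"rx": 0,"ry": 0.013,"rz": 0},
    {"dx": -0.2,"dy": -0.1,"dz": -16.3,"rx": 0,"ry": 0.013,"rz": 0},
    {"dx": -0.2,"dy": -0.1,"dz": -16.3,"rx": 0,"ry": 0.013,"rz": 0},
  ],
  jaw=-0.4,
)

```text
time_s: 24.7
position: [0.4469, 0.1784, 0.0596]
tcp_rot: [0.86, 0.51, 0.003, -0.001]
wrist_force: [0.3, -0.1, -0.1]
width: 0.0597
```

Request:
move_arm(
  motion=[
    {"dx": 0,"dy": 0,"dz": 0,"rx": 0,"ry": 0,"rz": 0},
    {"dx": 0,"dy": 0,"dz": 0,"rx": 0,"ry": 0,"rz": 0},
    {"dx": 0,"dy": 0,"dz": 0,"rx": 0,"ry": 0,"rz": 0},
    {"dx": 0,"dy": 0,"dz": 0,"rx": 0,"ry": 0,"rz": 0},
    {"dx": 0,"dy": 0,"dz": 0,"rx": 0,"ry": 0,"rz": 0},
    {"dx": 0,"dy": 0,"dz": 0,"rx": 0,"ry": 0,"rz": 0},
    {"dx": 0,"dy": 0,"dz": 0,"rx": 0,"ry": 0,"rz": 0},
    {"dx": 0,"dy": 0,"dz": 0,"rx": 0,"ry": 0,"rz": 0},
  ],
  jaw=1,
)

```text
time_s: 25.7
position: [0.4478, 0.1788, 0.0606]
tcp_rot: [0.86, 0.51, 0.003, -0.001]
wrist_force: [-2.2, 1.2, 5.9]
width: 0.0293
```

```bash
python3 -c "
from h import *
go(.45,.06,.24)"
```

```text
t 25.7 pos [0.4478 0.1788 0.0606] psi -0.501 tilt [0.004 0.006] j6 0.78 w 0.0293 F [-2.2  1.2  5.9]
  d cm [  0.22 -11.88  17.94] rot [-0.006  0.004 -0.   ]
```

```bash
python3 - <<'E'
from h import *
from scipy.optimize import least_squares
im,c=load('t7'); z=lambda p:np.array(p)/2.8+[80,130]-.3
P1=plane(c,z([(601,110),(550,192),(597,279),(699,281),(747,197),(700,113)]),.08)[:,:2]
im,c=load('w6'); P2=plane(c,[(368,38),(278,30),(231,109),(350,186),(401,119)],.08)[:,:2]; 
for P,k in ((P1,np.arange(6)),(P2,np.array([0,1,2,4,5]))):
    f=lambda p:(p[:2]+.085*np.c_[np.cos(p[2]+k*np.pi/3),np.sin(p[2]+k*np.pi/3)]-P).ravel()
    r=least_squares(f,[.585,-.075,.47]); print(r.x,(f(r.x)*1000).round(1))
E
```

```text
[ 0.58591461 -0.07482011  0.48571815] [ 0.4 -0.  -0.1  0.2 -0.  -0.6 -0.6  0.9 -0.4 -1.1  0.7  0.6]
[ 0.58731048 -0.07278612  0.49441874] [ 2.   1.5  0.   1.4 -1.7  0.7 -0.6 -3.1  0.4 -0.5]
```

Request:
move_arm(
  motion=[
    {"dx": 0,"dy": 0,"dz": 3,"rx": 0,"ry": 0,"rz": 0},
    {"dx": 0,"dy": 0,"dz": 8,"rx": 0,"ry": 0,"rz": 0},
    {"dx": 0,"dy": -2,"dz": 13,"rx": 0,"ry": 0,"rz": 0},
    {"dx": 1,"dy": -7,"dz": 16,"rx": 0,"ry": 0,"rz": 0},
    {"dx": 2.5,"dy": -13,"dz": 16,"rx": 0,"ry": 0,"rz": 0},
    {"dx": 4,"dy": -19,"dz": 16,"rx": 0,"ry": 0,"rz": 0},
    {"dx": 5.5,"dy": -25,"dz": 16,"rx": 0,"ry": 0,"rz": 0},
    {"dx": 6.3,"dy": -29.2,"dz": 16,"rx": 0,"ry": 0,"rz": 0},
  ],
  jaw=1,
)

```text
time_s: 26.7
position: [0.5109, -0.1159, 0.2205]
tcp_rot: [0.861, 0.509, 0.003, -0.001]
wrist_force: [-0.0, 0.2, -0.8]
width: 0.0288
```

```bash
python3 - <<'E'
from h import *
im,c=snap('wrist','w9'); go(.511,-.114,.134)
p=robot.get_obs()['position']
print(proj(c,[p+[0,0,.0194],p+[0,0,-.0606]]), proj(c,[[.511,-.114,.07]]))
E
```

```text
t 26.75 pos [ 0.512  -0.1204  0.2207] psi -0.504 tilt [0.006 0.   ] j6 0.19 w 0.0289 F [ 0.9 -3.6 -0.2]
  d cm [-0.1   0.64 -8.67] rot [-0.     0.006 -0.   ]
[[281.90947682 300.83128196]
 [279.58903043 231.77966142]] [[274.11739007 189.48949335]]
```

View pics/w9.png

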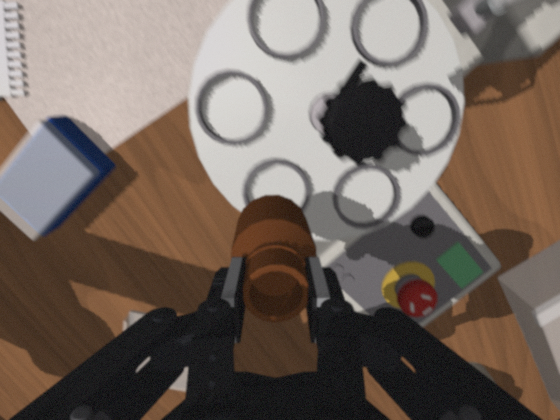

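Request:
move_arm(
  motion=[
    {"dx": -0.1,"dy": 0.6,"dz": 0,"rx": 0,"ry": 0.006,"rz": 0},
    {"dx": -0.1,"dy": 0.6,"dz": -1,"rx": 0,"ry": 0.006,"rz": 0},
    {"dx": -0.1,"dy": 0.6,"dz": -3,"rx": 0,"ry": 0.006,"rz": 0},
    {"dx": -0.1,"dy": 0.6,"dz": -5,"rx": 0,"ry": 0.006,"rz": 0},
    {"dx": -0.1,"dy": 0.6,"dz": -6.5,"rx": 0,"ry": 0.006,"rz": 0},
    {"dx": -0.1,"dy": 0.6,"dz": -6.5,"rx": 0,"ry": 0.006,"rz": 0},
    {"dx": -0.1,"dy": 0.6,"dz": -6.5,"rx": 0,"ry": 0.006,"rz": 0},
    {"dx": -0.1,"dy": 0.6,"dz": -6.5,"rx": 0,"ry": 0.006,"rz": 0},
  ],
  jaw=1,
)

```text
time_s: 27.75
position: [0.5118, -0.1146, 0.1567]
tcp_rot: [0.861, 0.509, 0.001, 0.001]
wrist_force: [-0.9, 0.2, 0.0]
width: 0.0291
```

```bash
python3 - <<'E'
from h import *
im,c=snap('wrist','w10'); go(.511,-.114,.1315)
E
```

```text
t 27.8 pos [ 0.5118 -0.1146  0.1567] psi -0.504 tilt [ 0.002 -0.   ] j6 0.2 w 0.0286 F [ 0.6  0.5 -0.1]
  d cm [-0.08  0.06 -2.52] rot [ 0.     0.002 -0.   ]
```

View pics/w10.png

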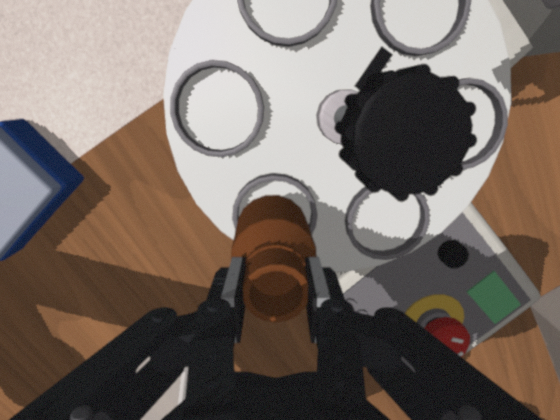

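Request:
move_arm(
  motion=[
    {"dx": -0.1,"dy": 0.05,"dz": -0.5,"rx": 0,"ry": 0,"rz": 0},
    {"dx": -0.1,"dy": 0.05,"dz": -1,"rx": 0,"ry": 0,"rz": 0},
    {"dx": -0.1,"dy": 0.05,"dz": -1.4,"rx": 0,"ry": 0,"rz": 0},
    {"dx": -0.1,"dy": 0.05,"dz": -1.8,"rx": 0,"ry": 0,"rz": 0},
    {"dx": -0.1,"dy": 0.05,"dz": -2.1,"rx": 0,"ry": 0,"rz": 0},
    {"dx": -0.1,"dy": 0.05,"dz": -2.4,"rx": 0,"ry": 0,"rz": 0},
    {"dx": -0.1,"dy": 0.05,"dz": -2.5,"rx": 0,"ry": 0,"rz": 0},
    {"dx": -0.1,"dy": 0.05,"dz": -2.5,"rx": 0,"ry": 0,"rz": 0},
  ],
  jaw=1,
)

```text
time_s: 28.8
position: [0.5108, -0.1141, 0.1316]
tcp_rot: [0.861, 0.509, 0.001, 0.001]
wrist_force: [0.7, 1.4, -1.1]
width: 0.029
```

Request:
move_arm(
  motion=[
    {"dx": 0,"dy": 0,"dz": 0,"rx": 0,"ry": 0,"rz": 0},
    {"dx": 0,"dy": 0,"dz": 0,"rx": 0,"ry": 0,"rz": 0},
    {"dx": 0,"dy": 0,"dz": 0,"rx": 0,"ry": 0,"rz": 0},
    {"dx": 0,"dy": 0,"dz": 0.5,"rx": 0,"ry": 0,"rz": 0},
    {"dx": 0,"dy": 0,"dz": 2,"rx": 0,"ry": 0,"rz": 0},
    {"dx": 0,"dy": 0,"dz": 5,"rx": 0,"ry": 0,"rz": 0},
    {"dx": 0,"dy": 0,"dz": 8.5,"rx": 0,"ry": 0,"rz": 0},
    {"dx": 0,"dy": 0,"dz": 8.5,"rx": 0,"ry": 0,"rz": 0},
  ],
  jaw=-0.4,
)

```text
time_s: 29.8
position: [0.5138, -0.115, 0.2214]
tcp_rot: [0.861, 0.509, 0.004, 0.004]
wrist_force: [-0.5, -0.2, 0.4]
width: 0.0598
```

```bash
python3 - <<'E'
from h import *
im,c=snap('wrist','w11'); go(.558,.169,.22)
im,c=snap('scene','s11'); 
im,c=snap('top','t11'); cv2.imwrite('pics/t11z.png',cv2.resize(im[130:310,80:360],None,fx=2.8,fy=2.8,interpolation=cv2.INTER_CUBIC)[:,:,::-1])
E
```

```text
t 29.85 pos [ 0.5123 -0.1146  0.2193] psi -0.504 tilt [ 0.007 -0.002] j6 0.2 w 0.0597 F [-0.1 -0.1 -0.3]
  d cm [ 4.57 28.36  0.07] rot [ 0.002  0.007 -0.   ]
```

View pics/w11.png

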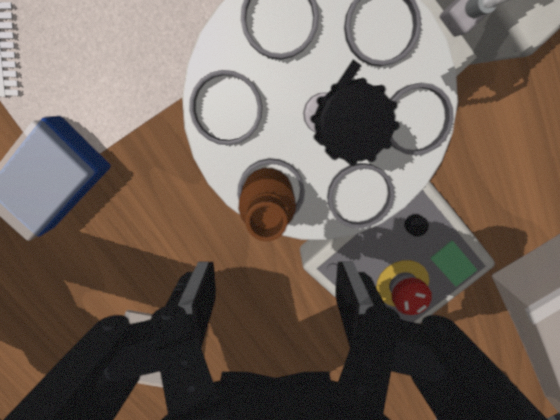

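View pics/t11z.png

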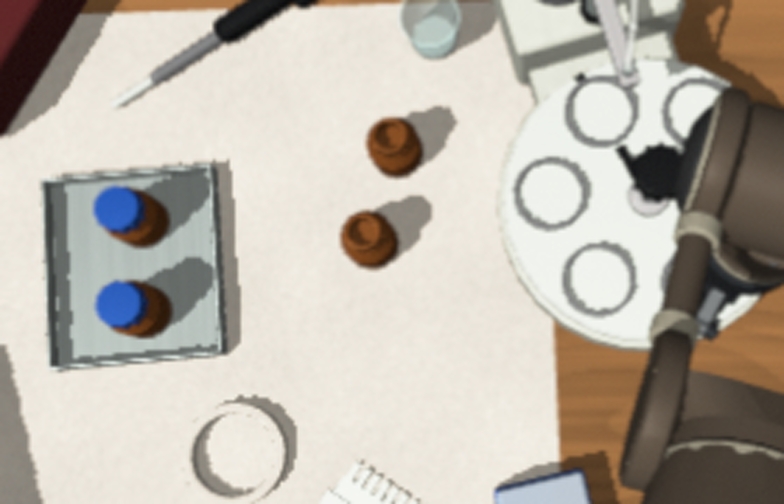

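Request:
move_arm(
  motion=[
    {"dx": 0,"dy": 5,"dz": 0,"rx": 0,"ry": 0,"rz": 0},
    {"dx": 0,"dy": 11,"dz": 0,"rx": 0,"ry": 0,"rz": 0},
    {"dx": 1,"dy": 17,"dz": 0,"rx": 0,"ry": 0,"rz": 0},
    {"dx": 3,"dy": 22,"dz": 0,"rx": 0,"ry": 0,"rz": 0},
    {"dx": 4.5,"dy": 27,"dz": 0,"rx": 0,"ry": 0,"rz": 0},
    {"dx": 4.5,"dy": 28.2,"dz": -1,"rx": 0,"ry": 0,"rz": 0},
    {"dx": 4.5,"dy": 28.2,"dz": -4,"rx": 0,"ry": 0,"rz": 0},
    {"dx": 4.5,"dy": 28.2,"dz": -7,"rx": 0,"ry": 0,"rz": 0},
  ],
  jaw=-0.4,
)

```text
time_s: 30.95
position: [0.5538, 0.1673, 0.1442]
tcp_rot: [0.861, 0.509, -0.001, 0.0]
wrist_force: [-0.3, 0.2, -0.0]
width: 0.0598
```

```bash
python3 - <<'E'
from h import *
im,c=snap('wrist','w12'); go(.558,.168,.058)
E
```

```text
t 31.0 pos [0.5503 0.1662 0.1394] psi -0.504 tilt [-0.01  -0.003] j6 0.72 w 0.0596 F [-2.2  0.8 -2.7]
  d cm [ 0.77  0.18 -8.14] rot [ 0.003 -0.01  -0.   ]
```

View pics/w12.png

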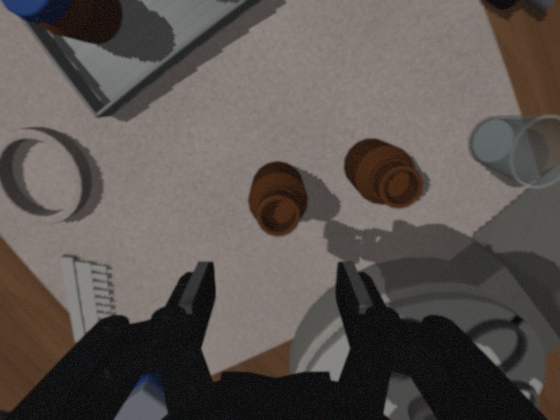

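Request:
move_arm(
  motion=[
    {"dx": 0.7,"dy": 0.2,"dz": 0,"rx": 0,"ry": -0.01,"rz": 0},
    {"dx": 0.7,"dy": 0.2,"dz": 0,"rx": 0,"ry": -0.01,"rz": 0},
    {"dx": 0.7,"dy": 0.2,"dz": -2,"rx": 0,"ry": -0.01,"rz": 0},
    {"dx": 0.7,"dy": 0.2,"dz": -4,"rx": 0,"ry": -0.01,"rz": 0},
    {"dx": 0.7,"dy": 0.2,"dz": -6,"rx": 0,"ry": -0.01,"rz": 0},
    {"dx": 0.7,"dy": 0.2,"dz": -8,"rx": 0,"ry": -0.01,"rz": 0},
    {"dx": 0.7,"dy": 0.2,"dz": -8,"rx": 0,"ry": -0.01,"rz": 0},
    {"dx": 0.7,"dy": 0.2,"dz": -8,"rx": 0,"ry": -0.01,"rz": 0},
  ],
  jaw=-0.4,
)

```text
time_s: 32.0
position: [0.5576, 0.1683, 0.0594]
tcp_rot: [0.861, 0.509, -0.0, 0.002]
wrist_force: [-0.0, -0.1, 0.4]
width: 0.0592
```

```bash
python3 - <<'E'
from h import *
im,c=snap('wrist','w13'); go(.558,.168,.059)
E
```

```text
t 32.05 pos [0.5581 0.1685 0.06  ] psi -0.504 tilt [ 0.002 -0.003] j6 0.73 w 0.0599 F [ 0.5  0.1 -0.2]
  d cm [-0.01 -0.05 -0.1 ] rot [0.003 0.002 0.   ]
```

View pics/w13.png

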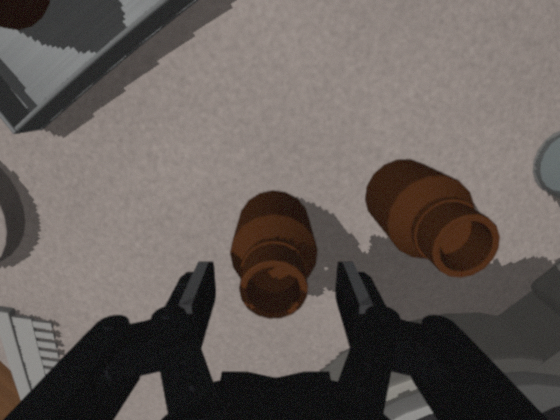

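Neck centred between the jaws at (274,287), same place as the earlier held bottles. Close.

Request:
move_arm(
  motion=[
    {"dx": 0,"dy": 0,"dz": 0,"rx": 0,"ry": 0,"rz": 0},
    {"dx": 0,"dy": 0,"dz": 0,"rx": 0,"ry": 0,"rz": 0},
    {"dx": 0,"dy": 0,"dz": 0,"rx": 0,"ry": 0,"rz": 0},
    {"dx": 0,"dy": 0,"dz": 0,"rx": 0,"ry": 0,"rz": 0},
    {"dx": 0,"dy": 0,"dz": 0,"rx": 0,"ry": 0,"rz": 0},
    {"dx": 0,"dy": 0,"dz": 0,"rx": 0,"ry": 0,"rz": 0},
    {"dx": 0,"dy": 0,"dz": 0,"rx": 0,"ry": 0,"rz": 0},
    {"dx": 0,"dy": 0,"dz": 0,"rx": 0,"ry": 0,"rz": 0},
  ],
  jaw=1,
)

```text
time_s: 33.05
position: [0.5589, 0.1688, 0.0612]
tcp_rot: [0.861, 0.508, 0.001, 0.002]
wrist_force: [-1.4, 0.1, 5.0]
width: 0.0291
```

```bash
python3 - <<'E'
from h import *
go(.514,-.029,.22)
E
```

```text
t 33.05 pos [0.5589 0.1688 0.0612] psi -0.504 tilt [ 0.004 -0.002] j6 0.73 w 0.0291 F [-1.4  0.1  5. ]
  d cm [ -4.49 -19.78  15.88] rot [0.002 0.004 0.   ]
```

Request:
move_arm(
  motion=[
    {"dx": 0,"dy": 0,"dz": 3,"rx": 0,"ry": 0,"rz": 0},
    {"dx": 0,"dy": 0,"dz": 8,"rx": 0,"ry": 0,"rz": 0},
    {"dx": -1,"dy": -2,"dz": 13,"rx": 0,"ry": 0,"rz": 0},
    {"dx": -2.5,"dy": -7,"dz": 15,"rx": 0,"ry": 0,"rz": 0},
    {"dx": -4,"dy": -13,"dz": 15,"rx": 0,"ry": 0,"rz": 0},
    {"dx": -4.5,"dy": -18,"dz": 15,"rx": 0,"ry": 0,"rz": 0},
    {"dx": -4.5,"dy": -19.8,"dz": 15,"rx": 0,"ry": 0,"rz": 0},
    {"dx": -4.5,"dy": -19.8,"dz": 14,"rx": 0,"ry": 0,"rz": 0},
  ],
  jaw=1,
)

```text
time_s: 34.05
position: [0.5148, -0.03, 0.2015]
tcp_rot: [0.862, 0.507, 0.002, 0.002]
wrist_force: [1.0, 0.6, -0.2]
width: 0.0288
```

```bash
python3 - <<'E'
from h import *
go(.514,-.029,.155)
E
```

```text
t 34.05 pos [ 0.5148 -0.03    0.2015] psi -0.506 tilt [ 0.006 -0.002] j6 0.37 w 0.0288 F [ 1.   0.6 -0.2]
  d cm [-0.08  0.1  -4.65] rot [ 0.002  0.006 -0.   ]
```

Request:
move_arm(
  motion=[
    {"dx": -0.1,"dy": 0.1,"dz": -1,"rx": 0,"ry": 0.006,"rz": 0},
    {"dx": -0.1,"dy": 0.1,"dz": -2,"rx": 0,"ry": 0.006,"rz": 0},
    {"dx": -0.1,"dy": 0.1,"dz": -3,"rx": 0,"ry": 0.006,"rz": 0},
    {"dx": -0.1,"dy": 0.1,"dz": -4,"rx": 0,"ry": 0.006,"rz": 0},
    {"dx": -0.1,"dy": 0.1,"dz": -4.5,"rx": 0,"ry": 0.006,"rz": 0},
    {"dx": -0.1,"dy": 0.1,"dz": -4.7,"rx": 0,"ry": 0.006,"rz": 0},
    {"dx": -0.1,"dy": 0.1,"dz": -4.7,"rx": 0,"ry": 0.006,"rz": 0},
    {"dx": -0.1,"dy": 0.1,"dz": -4.7,"rx": 0,"ry": 0.006,"rz": 0},
  ],
  jaw=1,
)

```text
time_s: 35.05
position: [0.5141, -0.0291, 0.1549]
tcp_rot: [0.862, 0.507, -0.0, 0.001]
wrist_force: [-0.2, -0.3, -0.8]
width: 0.0291
```

```bash
python3 - <<'E'
from h import *
im,c=snap('wrist','w14'); go(.514,-.029,.132)
im,c=snap('top','t14'); cv2.imwrite('pics/t14z.png',cv2.resize(im[130:310,80:360],None,fx=2.8,fy=2.8,interpolation=cv2.INTER_CUBIC)[:,:,::-1])
E
```

```text
t 35.1 pos [ 0.5141 -0.0291  0.155 ] psi -0.506 tilt [ 0.001 -0.002] j6 0.37 w 0.0287 F [ 0.3 -0.6 -1.1]
  d cm [-0.01  0.01 -2.3 ] rot [0.002 0.001 0.   ]
```

View pics/w14.png

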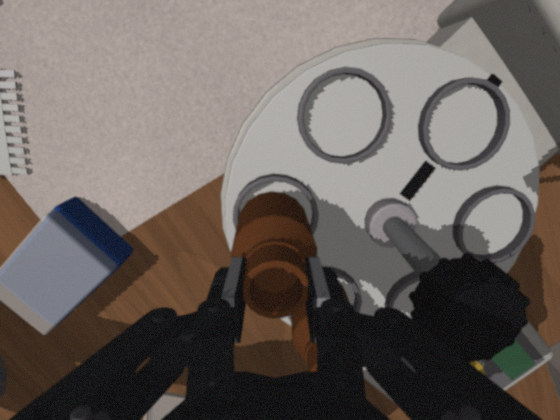

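View pics/t14z.png

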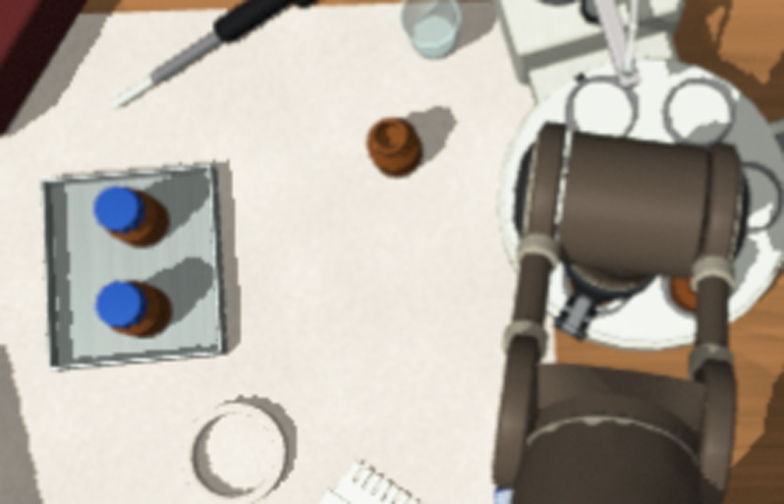

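Request:
move_arm(
  motion=[
    {"dx": 0,"dy": 0,"dz": -0.5,"rx": 0,"ry": 0,"rz": 0},
    {"dx": 0,"dy": 0,"dz": -1,"rx": 0,"ry": 0,"rz": 0},
    {"dx": 0,"dy": 0,"dz": -1.4,"rx": 0,"ry": 0,"rz": 0},
    {"dx": 0,"dy": 0,"dz": -1.8,"rx": 0,"ry": 0,"rz": 0},
    {"dx": 0,"dy": 0,"dz": -2.1,"rx": 0,"ry": 0,"rz": 0},
    {"dx": 0,"dy": 0,"dz": -2.3,"rx": 0,"ry": 0,"rz": 0},
    {"dx": 0,"dy": 0,"dz": -2.35,"rx": 0,"ry": 0,"rz": 0},
    {"dx": 0,"dy": 0,"dz": -2.35,"rx": 0,"ry": 0,"rz": 0},
  ],
  jaw=1,
)

```text
time_s: 36.15
position: [0.5142, -0.0291, 0.1315]
tcp_rot: [0.862, 0.507, -0.0, 0.001]
wrist_force: [0.1, -0.7, -0.7]
width: 0.0291
```

Request:
move_arm(
  motion=[
    {"dx": 0,"dy": 0,"dz": 0,"rx": 0,"ry": 0,"rz": 0},
    {"dx": 0,"dy": 0,"dz": 0,"rx": 0,"ry": 0,"rz": 0},
    {"dx": 0,"dy": 0,"dz": 0,"rx": 0,"ry": 0,"rz": 0},
    {"dx": 0,"dy": 0,"dz": 0.5,"rx": 0,"ry": 0,"rz": 0},
    {"dx": 0,"dy": 0,"dz": 2,"rx": 0,"ry": 0,"rz": 0},
    {"dx": 0,"dy": 0,"dz": 5,"rx": 0,"ry": 0,"rz": 0},
    {"dx": 0,"dy": 0,"dz": 9,"rx": 0,"ry": 0,"rz": 0},
    {"dx": 0,"dy": 0,"dz": 9,"rx": 0,"ry": 0,"rz": 0},
  ],
  jaw=-0.4,
)

```text
time_s: 37.15
position: [0.5177, -0.0295, 0.2268]
tcp_rot: [0.862, 0.507, 0.004, 0.004]
wrist_force: [0.4, -0.0, 0.3]
width: 0.0594
```

```bash
python3 - <<'E'
from h import *
im,c=snap('wrist','w15'); go(.640,.148,.22)
E
```

```text
t 37.2 pos [ 0.5159 -0.0293  0.2245] psi -0.506 tilt [ 0.007 -0.003] j6 0.37 w 0.06 F [-0.7  0.3 -0.2]
  d cm [12.41 17.73 -0.45] rot [ 0.003  0.007 -0.   ]
```

View pics/w15.png

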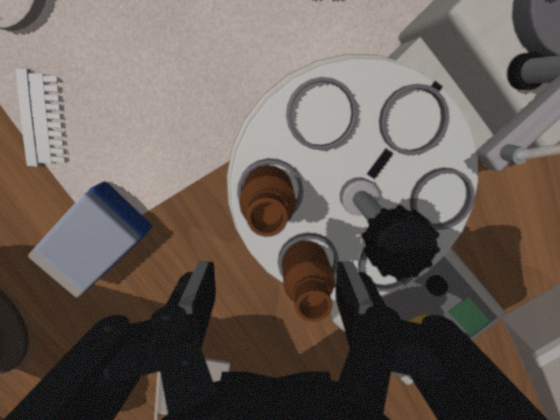

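Request:
move_arm(
  motion=[
    {"dx": 0,"dy": 4,"dz": 0,"rx": 0,"ry": 0,"rz": 0},
    {"dx": 3,"dy": 9,"dz": 0,"rx": 0,"ry": 0,"rz": 0},
    {"dx": 7,"dy": 13,"dz": 0,"rx": 0,"ry": 0,"rz": 0},
    {"dx": 11,"dy": 17,"dz": 0,"rx": 0,"ry": 0,"rz": 0},
    {"dx": 12.4,"dy": 17.7,"dz": 0,"rx": 0,"ry": 0,"rz": 0},
    {"dx": 12.4,"dy": 17.7,"dz": -3,"rx": 0,"ry": 0,"rz": 0},
    {"dx": 12.4,"dy": 17.7,"dz": -6,"rx": 0,"ry": 0,"rz": 0},
    {"dx": 12.4,"dy": 17.7,"dz": -6,"rx": 0,"ry": 0,"rz": 0},
  ],
  jaw=-0.4,
)

```text
time_s: 38.2
position: [0.6363, 0.1472, 0.1598]
tcp_rot: [0.862, 0.507, -0.002, 0.001]
wrist_force: [0.4, -0.0, -0.2]
width: 0.0596
```

```bash
python3 - <<'E'
from h import *
im,c=snap('wrist','w16'); go(.640,.148,.058)
E
```

```text
t 38.25 pos [0.6381 0.1474 0.1622] psi -0.506 tilt [ 0.001 -0.004] j6 0.67 w 0.0596 F [-0.1  0.   0.2]
  d cm [  0.19   0.06 -10.42] rot [0.004 0.001 0.   ]
```

View pics/w16.png

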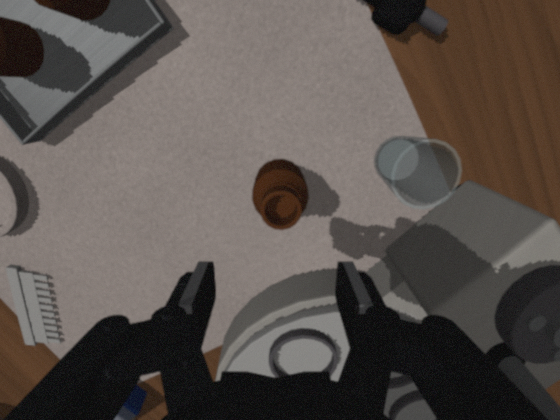

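```bash
python3 - <<'E'
from h import *
im,c=load('w16'); print(plane(c,[(282,208)],.08))
im,c=load('w12'); print(plane(c,[(279,213)],.08))
E
```

```text
[[0.64366754 0.15020342 0.08      ]]
[[0.56013569 0.17332919 0.08      ]]
```

Request:
move_arm(
  motion=[
    {"dx": 0.3,"dy": 0.1,"dz": 0,"rx": 0,"ry": 0,"rz": 0},
    {"dx": 0.3,"dy": 0.1,"dz": -2,"rx": 0,"ry": 0,"rz": 0},
    {"dx": 0.3,"dy": 0.1,"dz": -5,"rx": 0,"ry": 0,"rz": 0},
    {"dx": 0.3,"dy": 0.1,"dz": -8,"rx": 0,"ry": 0,"rz": 0},
    {"dx": 0.3,"dy": 0.1,"dz": -10,"rx": 0,"ry": 0,"rz": 0},
    {"dx": 0.3,"dy": 0.1,"dz": -10.3,"rx": 0,"ry": 0,"rz": 0},
    {"dx": 0.3,"dy": 0.1,"dz": -10.3,"rx": 0,"ry": 0,"rz": 0},
    {"dx": 0.3,"dy": 0.1,"dz": -10.3,"rx": 0,"ry": 0,"rz": 0},
  ],
  jaw=-0.4,
)

```text
time_s: 39.25
position: [0.6424, 0.1486, 0.0608]
tcp_rot: [0.862, 0.507, 0.001, 0.003]
wrist_force: [-0.9, 0.5, 0.3]
width: 0.0598
```

```bash
python3 - <<'E'
from h import *
im,c=snap('wrist','w17'); go(.6415,.148,.058)
E
```

```text
t 39.3 pos [0.6424 0.1486 0.0608] psi -0.506 tilt [ 0.004 -0.003] j6 0.67 w 0.06 F [-0.6  0.4  0.2]
  d cm [-0.09 -0.06 -0.28] rot [0.003 0.004 0.   ]
```

View pics/w17.png

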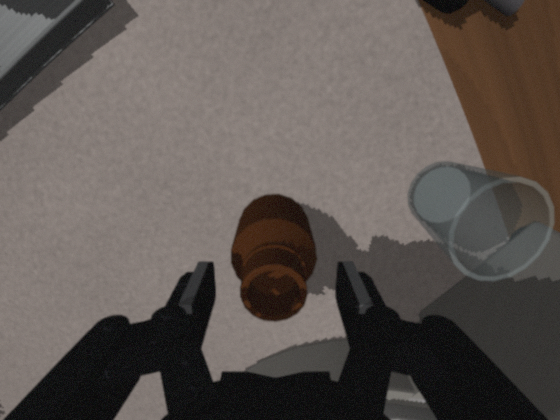

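Neck centred at (274,290). Lower 1.5 mm and close.

Request:
move_arm(
  motion=[
    {"dx": 0,"dy": 0,"dz": -0.15,"rx": 0,"ry": 0,"rz": 0},
    {"dx": 0,"dy": 0,"dz": -0.15,"rx": 0,"ry": 0,"rz": 0},
    {"dx": 0,"dy": 0,"dz": -0.15,"rx": 0,"ry": 0,"rz": 0},
    {"dx": 0,"dy": 0,"dz": -0.15,"rx": 0,"ry": 0,"rz": 0},
    {"dx": 0,"dy": 0,"dz": -0.15,"rx": 0,"ry": 0,"rz": 0},
    {"dx": 0,"dy": 0,"dz": -0.15,"rx": 0,"ry": 0,"rz": 0},
    {"dx": 0,"dy": 0,"dz": -0.15,"rx": 0,"ry": 0,"rz": 0},
    {"dx": 0,"dy": 0,"dz": -0.15,"rx": 0,"ry": 0,"rz": 0},
  ],
  jaw=1,
)

```text
time_s: 40.3
position: [0.6429, 0.1488, 0.0602]
tcp_rot: [0.862, 0.507, 0.002, 0.003]
wrist_force: [-1.2, -0.5, 5.7]
width: 0.029
```

```bash
python3 - <<'E'
from h import *
go(.589,.0108,.20)
E
```

```text
t 40.3 pos [0.6429 0.1488 0.0602] psi -0.506 tilt [ 0.006 -0.003] j6 0.67 w 0.029 F [-1.2 -0.5  5.7]
  d cm [ -5.39 -13.8   13.98] rot [0.003 0.006 0.   ]
```

Request:
move_arm(
  motion=[
    {"dx": 0,"dy": 0,"dz": 3,"rx": 0,"ry": 0,"rz": 0},
    {"dx": 0,"dy": 0,"dz": 8,"rx": 0,"ry": 0,"rz": 0},
    {"dx": -1.5,"dy": -1,"dz": 12,"rx": 0,"ry": 0,"rz": 0},
    {"dx": -4,"dy": -5,"dz": 14,"rx": 0,"ry": 0,"rz": 0},
    {"dx": -5.4,"dy": -10,"dz": 14,"rx": 0,"ry": 0,"rz": 0},
    {"dx": -5.4,"dy": -13,"dz": 14,"rx": 0,"ry": 0,"rz": 0},
    {"dx": -5.4,"dy": -13.8,"dz": 14,"rx": 0,"ry": 0,"rz": 0},
    {"dx": -5.4,"dy": -13.8,"dz": 13,"rx": 0,"ry": 0,"rz": 0},
  ],
  jaw=1,
)

```text
time_s: 41.3
position: [0.5897, 0.0108, 0.1904]
tcp_rot: [0.862, 0.507, 0.002, 0.003]
wrist_force: [0.3, -0.1, -0.3]
width: 0.0289
```

```bash
python3 - <<'E'
from h import *
go(.589,.0108,.154)
E
```

```text
t 41.3 pos [0.5897 0.0108 0.1904] psi -0.507 tilt [ 0.007 -0.003] j6 0.45 w 0.0289 F [ 0.3 -0.1 -0.3]
  d cm [-0.07 -0.   -3.64] rot [ 0.003  0.007 -0.   ]
```

Request:
move_arm(
  motion=[
    {"dx": -0.1,"dy": 0,"dz": -1,"rx": 0,"ry": 0.007,"rz": 0},
    {"dx": -0.1,"dy": 0,"dz": -2,"rx": 0,"ry": 0.007,"rz": 0},
    {"dx": -0.1,"dy": 0,"dz": -3,"rx": 0,"ry": 0.007,"rz": 0},
    {"dx": -0.1,"dy": 0,"dz": -3.6,"rx": 0,"ry": 0.007,"rz": 0},
    {"dx": -0.1,"dy": 0,"dz": -3.6,"rx": 0,"ry": 0.007,"rz": 0},
    {"dx": -0.1,"dy": 0,"dz": -3.6,"rx": 0,"ry": 0.007,"rz": 0},
    {"dx": -0.1,"dy": 0,"dz": -3.6,"rx": 0,"ry": 0.007,"rz": 0},
    {"dx": -0.1,"dy": 0,"dz": -3.6,"rx": 0,"ry": 0.007,"rz": 0},
  ],
  jaw=1,
)

```text
time_s: 42.3
position: [0.589, 0.0107, 0.1549]
tcp_rot: [0.862, 0.507, -0.0, 0.001]
wrist_force: [-0.9, 0.2, -0.6]
width: 0.0291
```

```bash
python3 - <<'E'
from h import *
im,c=snap('wrist','w18'); go(.589,.0108,.1313)
E
```

```text
t 42.35 pos [0.5889 0.0108 0.1548] psi -0.508 tilt [ 0.001 -0.003] j6 0.45 w 0.0289 F [ 0.6 -1.  -0.7]
  d cm [ 0.01  0.   -2.35] rot [0.003 0.001 0.   ]
```

View pics/w18.png

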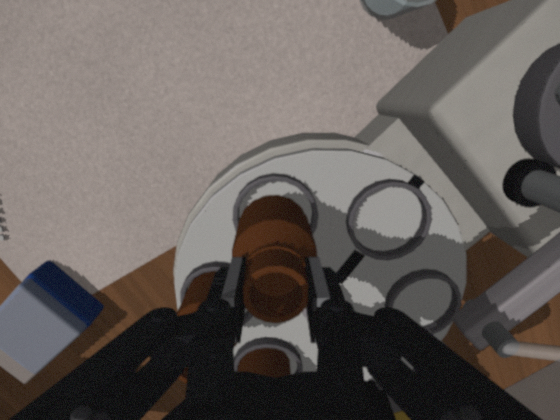

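Request:
move_arm(
  motion=[
    {"dx": 0,"dy": 0,"dz": -0.5,"rx": 0,"ry": 0,"rz": 0},
    {"dx": 0,"dy": 0,"dz": -1,"rx": 0,"ry": 0,"rz": 0},
    {"dx": 0,"dy": 0,"dz": -1.4,"rx": 0,"ry": 0,"rz": 0},
    {"dx": 0,"dy": 0,"dz": -1.8,"rx": 0,"ry": 0,"rz": 0},
    {"dx": 0,"dy": 0,"dz": -2.1,"rx": 0,"ry": 0,"rz": 0},
    {"dx": 0,"dy": 0,"dz": -2.3,"rx": 0,"ry": 0,"rz": 0},
    {"dx": 0,"dy": 0,"dz": -2.35,"rx": 0,"ry": 0,"rz": 0},
    {"dx": 0,"dy": 0,"dz": -2.35,"rx": 0,"ry": 0,"rz": 0},
  ],
  jaw=1,
)

```text
time_s: 43.35
position: [0.589, 0.0108, 0.1314]
tcp_rot: [0.862, 0.507, -0.0, 0.001]
wrist_force: [0.6, -0.5, -0.2]
width: 0.0289
```

Request:
move_arm(
  motion=[
    {"dx": 0,"dy": 0,"dz": 0,"rx": 0,"ry": 0,"rz": 0},
    {"dx": 0,"dy": 0,"dz": 0,"rx": 0,"ry": 0,"rz": 0},
    {"dx": 0,"dy": 0,"dz": 0,"rx": 0,"ry": 0,"rz": 0},
    {"dx": 0,"dy": 0,"dz": 0.5,"rx": 0,"ry": 0,"rz": 0},
    {"dx": 0,"dy": 0,"dz": 2,"rx": 0,"ry": 0,"rz": 0},
    {"dx": 0,"dy": 0,"dz": 6,"rx": 0,"ry": 0,"rz": 0},
    {"dx": 0,"dy": 0,"dz": 11,"rx": 0,"ry": 0,"rz": 0},
    {"dx": -4,"dy": 2,"dz": 15,"rx": 0,"ry": 0,"rz": 0},
  ],
  jaw=-0.4,
)

```text
time_s: 44.35
position: [0.5516, 0.03, 0.2854]
tcp_rot: [0.862, 0.506, 0.002, 0.003]
wrist_force: [0.9, 2.5, -0.7]
width: 0.06
```

```bash
python3 - <<'E'
from h import *
im,c=snap('wrist','w19'); go(.586,-.0742,.25,-.9)
im,c=snap('scene','s19');cv2.imwrite('pics/s19z.png',cv2.resize(im[130:350,160:460],None,fx=2.5,fy=2.5)[:,:,::-1])
E
```

```text
t 44.4 pos [0.5481 0.033  0.2908] psi -0.507 tilt [ 0.009 -0.   ] j6 0.49 w 0.0599 F [-4.5  2.2  2.2]
  d cm [  3.79 -10.72  -4.08] rot [ 0.002  0.008 -0.393]
```

View pics/w19.png

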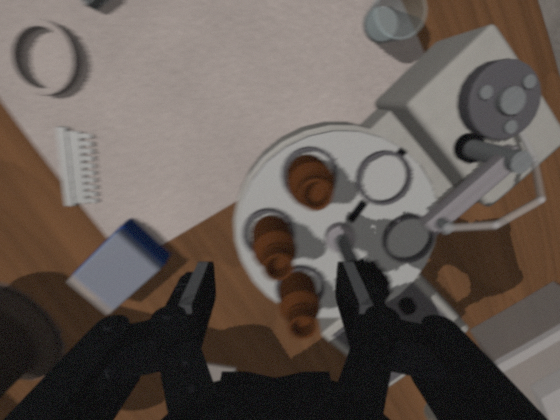

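View pics/s19z.png

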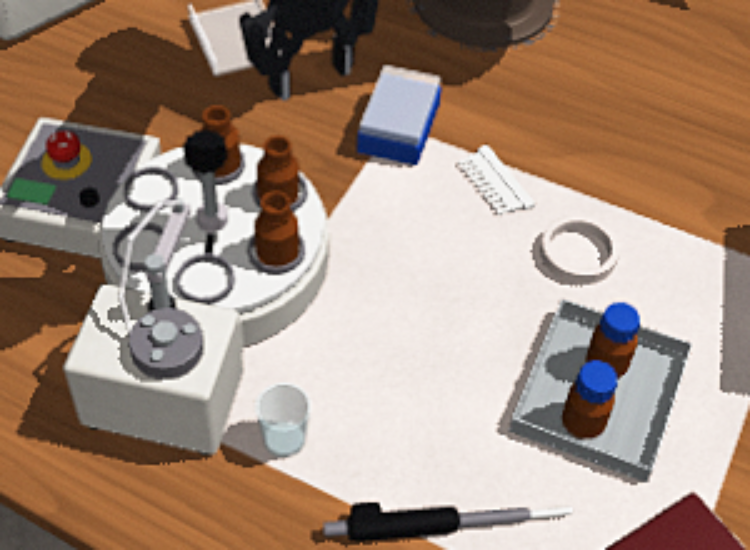

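Request:
move_arm(
  motion=[
    {"dx": 1,"dy": -3,"dz": 0,"rx": 0,"ry": 0,"rz": 0.15},
    {"dx": 2,"dy": -6,"dz": 0,"rx": 0,"ry": 0,"rz": 0.33},
    {"dx": 3,"dy": -9,"dz": 0,"rx": 0,"ry": 0,"rz": 0.51},
    {"dx": 3.8,"dy": -10.7,"dz": 0,"rx": 0,"ry": 0,"rz": 0.69},
    {"dx": 3.8,"dy": -10.7,"dz": 0,"rx": 0,"ry": 0,"rz": 0.87},
    {"dx": 3.8,"dy": -10.7,"dz": 0,"rx": 0,"ry": 0,"rz": 1.05},
    {"dx": 3.8,"dy": -10.7,"dz": 0,"rx": 0,"ry": 0,"rz": 1.23},
    {"dx": 3.8,"dy": -10.7,"dz": 0,"rx": 0,"ry": 0,"rz": 1.4},
  ],
  jaw=-0.4,
)

```text
time_s: 45.45
position: [0.5881, -0.0753, 0.2886]
tcp_rot: [0.33, 0.944, 0.006, -0.0]
wrist_force: [-0.4, 0.2, 0.4]
width: 0.0598
```

```bash
python3 - <<'E'
from h import *
go(.586,-.0742,.25)
im,c=snap('wrist','w20')
E
```

```text
t 45.45 pos [ 0.5881 -0.0753  0.2886] psi 0.899 tilt [0.004 0.011] j6 -1.11 w 0.0598 F [-0.4  0.2  0.4]
  d cm [-0.21  0.11 -3.86] rot [-0.011  0.004 -0.   ]
```

View pics/w20.png

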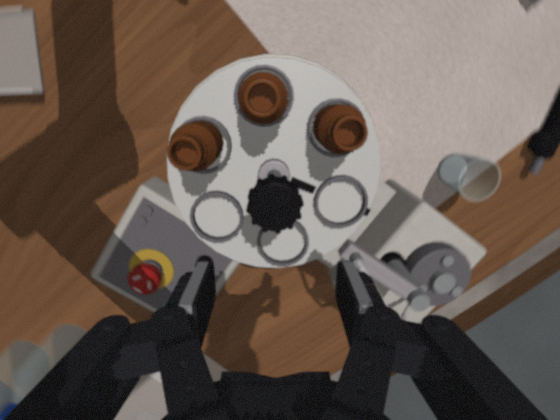

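```bash
python3 - <<'E'
from h import *
from scipy.optimize import least_squares
im,c=load('w20'); print('knob',plane(c,[(275,203)],.192),'arm end',plane(c,[(347,250)],.184))
P=plane(c,[(340,200),(340,128),(263,96),(199,146),(217,216)],.08)[:,:2]
P=plane(c,[(340,202),(218,217),(281,240)],.08)[:,:2];k=np.array([0,4,5])
f=lambda p:(p[:2]+.085*np.c_[np.cos(p[2]+k*np.pi/3),np.sin(p[2]+k*np.pi/3)]-P).ravel()
r=least_squares(f,[.585,-.075,.47]); print(r.x,(f(r.x)*1000).round(1))
cv2.imwrite('pics/z20.png',cv2.resize(im[160:320,250:450],None,fx=4,fy=4,interpolation=cv2.INTER_CUBIC)[:,:,::-1])
E
```

```text
knob [[ 0.58429489 -0.07114806  0.192     ]] arm end [[ 0.65821974 -0.05078865  0.184     ]]
[ 0.58469514 -0.07214434  0.49707576] [ 0.   1.8 -2.8 -1.5  2.8 -0.3]
```

View pics/z20.png

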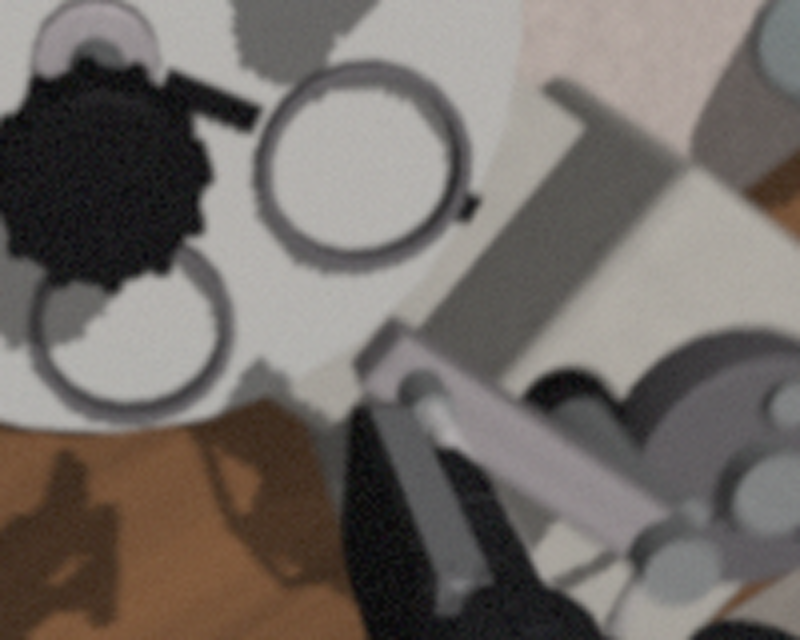

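Request:
move_arm(
  motion=[
    {"dx": -0.2,"dy": 0.1,"dz": 0,"rx": -0.01,"ry": 0.003,"rz": 0.16},
    {"dx": -0.2,"dy": 0.1,"dz": 0,"rx": -0.01,"ry": 0.003,"rz": 0.34},
    {"dx": -0.2,"dy": 0.1,"dz": 0,"rx": -0.01,"ry": 0.003,"rz": 0.52},
    {"dx": -0.2,"dy": 0.1,"dz": 0,"rx": -0.01,"ry": 0.003,"rz": 0.7},
    {"dx": -0.2,"dy": 0.1,"dz": 0,"rx": -0.01,"ry": 0.003,"rz": 0.88},
    {"dx": -0.2,"dy": 0.1,"dz": 0,"rx": -0.01,"ry": 0.003,"rz": 1.06},
    {"dx": -0.2,"dy": 0.1,"dz": 0,"rx": -0.01,"ry": 0.003,"rz": 1.24},
    {"dx": -0.2,"dy": 0.1,"dz": 0,"rx": -0.01,"ry": 0.003,"rz": 1.42},
  ],
  jaw=-0.4,
)

```text
time_s: 46.5
position: [0.5862, -0.0744, 0.2885]
tcp_rot: [-0.369, 0.93, -0.001, -0.004]
wrist_force: [0.5, 0.0, -0.0]
width: 0.0599
```

```bash
python3 - <<'E'
from h import *
go(.586,-.0742,.164)
im,c=snap('wrist','w21')
E
```

```text
t 46.5 pos [ 0.5862 -0.0744  0.2885] psi 2.326 tilt [-0.006 -0.004] j6 -2.52 w 0.0599 F [ 0.5  0.  -0. ]
  d cm [ -0.02   0.02 -12.45] rot [ 0.004 -0.006 -0.   ]
```

View pics/w21.png

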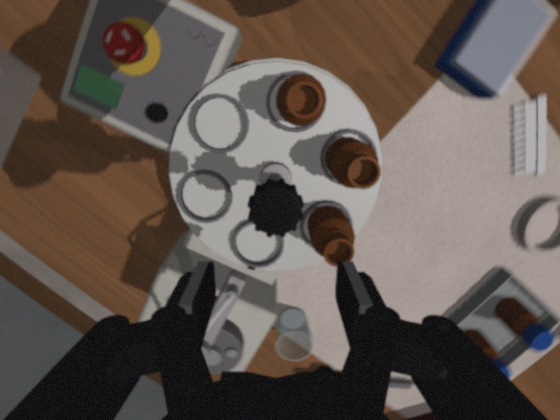

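```bash
python3 - <<'E'
from h import *
im,c=load('w20')
q=lambda x,y:(x/4+250-.4,y/4+160-.4)
k=plane(c,[(275,203)],.192)[0]
for n,p,z in (('end',q(378,343),.184),('coltop',q(682,570),.193)):
    d=plane(c,[p],z)[0]-k; print(n,d.round(4),np.arctan2(d[1],d[0]),np.hypot(d[0],d[1]))
# arm direction from two edges of top face
e=plane(c,[q(395,322),q(665,500),q(360,365),q(630,548)],.184); 
for a,b in ((0,1),(2,3)): d=e[b]-e[a]; print(np.arctan2(d[1],d[0]))
E
```

```text
end [ 0.0687  0.0209 -0.008 ] 0.29526393011818197 0.07179833390519182
coltop [0.1544 0.0438 0.001 ] 0.27665217931120833 0.16053098080880415
0.2991657948378543
0.27610535305362477
```

Request:
move_arm(
  motion=[
    {"dx": 0,"dy": 0,"dz": -3,"rx": 0.004,"ry": -0.006,"rz": 0},
    {"dx": 0,"dy": 0,"dz": -6,"rx": 0.004,"ry": -0.006,"rz": 0},
    {"dx": 0,"dy": 0,"dz": -9,"rx": 0.004,"ry": -0.006,"rz": 0},
    {"dx": 0,"dy": 0,"dz": -11,"rx": 0.004,"ry": -0.006,"rz": 0},
    {"dx": 0,"dy": 0,"dz": -12.3,"rx": 0.004,"ry": -0.006,"rz": 0},
    {"dx": 0,"dy": 0,"dz": -12.3,"rx": 0.004,"ry": -0.006,"rz": 0},
    {"dx": 0,"dy": 0,"dz": -12.3,"rx": 0.004,"ry": -0.006,"rz": 0},
    {"dx": 0,"dy": 0,"dz": -12.3,"rx": 0.004,"ry": -0.006,"rz": 0},
  ],
  jaw=-0.4,
)

```text
time_s: 47.55
position: [0.5871, -0.0746, 0.1668]
tcp_rot: [-0.37, 0.929, -0.0, 0.001]
wrist_force: [1.0, -0.3, 1.6]
width: 0.0598
```

Request:
move_arm(
  motion=[
    {"dx": 0,"dy": 0,"dz": 0,"rx": 0,"ry": 0,"rz": 0},
    {"dx": 0,"dy": 0,"dz": 0,"rx": 0,"ry": 0,"rz": 0},
    {"dx": 0,"dy": 0,"dz": 0,"rx": 0,"ry": 0,"rz": 0},
    {"dx": 0,"dy": 0,"dz": 0,"rx": 0,"ry": 0,"rz": 0},
    {"dx": 0,"dy": 0,"dz": 0,"rx": 0,"ry": 0,"rz": 0},
    {"dx": 0,"dy": 0,"dz": 0,"rx": 0,"ry": 0,"rz": 0},
    {"dx": 0,"dy": 0,"dz": 0,"rx": 0,"ry": 0,"rz": 0},
    {"dx": 0,"dy": 0,"dz": 0,"rx": 0,"ry": 0,"rz": 0},
  ],
  jaw=1,
)

```text
time_s: 48.55
position: [0.5866, -0.0738, 0.168]
tcp_rot: [-0.37, 0.929, 0.0, 0.001]
wrist_force: [-3.6, 1.4, 5.6]
width: 0.0405
```

```bash
python3 - <<'E'
from h import *
go(.586,-.0742,.164); print(robot.get_obs()['qpos'])
E
```

```text
t 48.55 pos [ 0.5866 -0.0738  0.168 ] psi 2.329 tilt [0.001 0.001] j6 -2.53 w 0.0405 F [-3.6  1.4  5.6]
  d cm [-0.06 -0.04 -0.4 ] rot [-0.001  0.001  0.   ]
[-1.99528187e-01  3.10262989e-01  1.76822647e+00  1.67466394e-03
  1.06245661e+00 -2.52938219e+00]
```

Request:
move_arm(
  motion=[
    {"dx": 0,"dy": 0,"dz": 0,"rx": 0,"ry": 0,"rz": -0.04},
    {"dx": 0,"dy": 0,"dz": 0,"rx": 0,"ry": 0,"rz": -0.12},
    {"dx": 0,"dy": 0,"dz": 0,"rx": 0,"ry": 0,"rz": -0.24},
    {"dx": 0,"dy": 0,"dz": 0,"rx": 0,"ry": 0,"rz": -0.36},
    {"dx": 0,"dy": 0,"dz": 0,"rx": 0,"ry": 0,"rz": -0.48},
    {"dx": 0,"dy": 0,"dz": 0,"rx": 0,"ry": 0,"rz": -0.6},
    {"dx": 0,"dy": 0,"dz": 0,"rx": 0,"ry": 0,"rz": -0.7},
    {"dx": 0,"dy": 0,"dz": 0,"rx": 0,"ry": 0,"rz": -0.75},
  ],
  jaw=1,
)

```text
time_s: 49.55
position: [0.5866, -0.0736, 0.1681]
tcp_rot: [-0.003, 1.0, 0.0, 0.001]
wrist_force: [-1.0, 0.0, 0.0]
width: 0.0402
```

```bash
python3 - <<'E'
from h import *
go(.586,-.0742,.168); print(robot.get_obs()['moment'])
im,c=snap('wrist','w22')
im,c=snap('top','t22'); cv2.imwrite('pics/t22z.png',cv2.resize(im[80:280,180:440],None,fx=3,fy=3,interpolation=cv2.INTER_CUBIC)[:,:,::-1])
E
```

```text
t 49.55 pos [ 0.5866 -0.0736  0.1681] psi 1.577 tilt [0.002 0.   ] j6 -1.78 w 0.0402 F [-1.  0.  0.]
  d cm [-0.06 -0.06 -0.01] rot [-0.     0.002  0.   ]
[0.13752591 0.03304058 0.08839892]
```

View pics/w22.png

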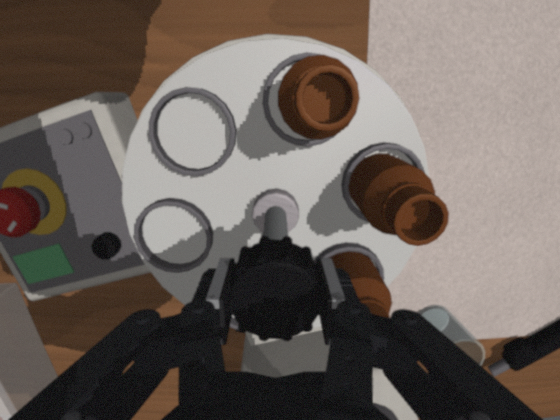

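View pics/t22z.png

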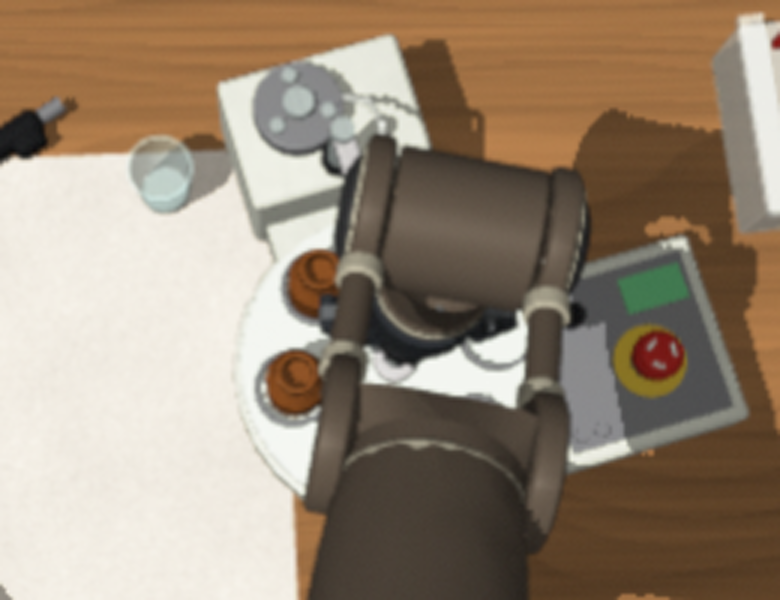

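Request:
move_arm(
  motion=[
    {"dx": 0,"dy": 0,"dz": 0,"rx": 0,"ry": 0,"rz": -0.06},
    {"dx": 0,"dy": 0,"dz": 0,"rx": 0,"ry": 0,"rz": -0.19},
    {"dx": 0,"dy": 0,"dz": 0,"rx": 0,"ry": 0,"rz": -0.34},
    {"dx": 0,"dy": 0,"dz": 0,"rx": 0,"ry": 0,"rz": -0.49},
    {"dx": 0,"dy": 0,"dz": 0,"rx": 0,"ry": 0,"rz": -0.64},
    {"dx": 0,"dy": 0,"dz": 0,"rx": 0,"ry": 0,"rz": -0.79},
    {"dx": 0,"dy": 0,"dz": 0,"rx": 0,"ry": 0,"rz": -0.92},
    {"dx": 0,"dy": 0,"dz": 0,"rx": 0,"ry": 0,"rz": -1.0},
  ],
  jaw=1,
)

```text
time_s: 50.65
position: [0.5867, -0.0734, 0.1681]
tcp_rot: [0.477, 0.879, 0.0, 0.001]
wrist_force: [1.8, 0.6, -0.1]
width: 0.0403
```

Request:
move_arm(
  motion=[
    {"dx": 0,"dy": 0,"dz": 0,"rx": 0,"ry": 0,"rz": -0.06},
    {"dx": 0,"dy": 0,"dz": 0,"rx": 0,"ry": 0,"rz": -0.19},
    {"dx": 0,"dy": 0,"dz": 0,"rx": 0,"ry": 0,"rz": -0.34},
    {"dx": 0,"dy": 0,"dz": 0,"rx": 0,"ry": 0,"rz": -0.49},
    {"dx": 0,"dy": 0,"dz": 0,"rx": 0,"ry": 0,"rz": -0.64},
    {"dx": 0,"dy": 0,"dz": 0,"rx": 0,"ry": 0,"rz": -0.79},
    {"dx": 0,"dy": 0,"dz": 0,"rx": 0,"ry": 0,"rz": -0.92},
    {"dx": 0,"dy": 0,"dz": 0,"rx": 0,"ry": 0,"rz": -1.0},
  ],
  jaw=1,
)

```text
time_s: 51.65
position: [0.5869, -0.0734, 0.1681]
tcp_rot: [0.84, 0.542, -0.0, 0.001]
wrist_force: [-0.2, -0.3, -0.7]
width: 0.0404
```

```bash
python3 - <<'E'
from h import *
go(.586,-.0742,.168); print(robot.get_obs()['moment'])
im,c=snap('wrist','w23')
im,c=snap('scene','s23');cv2.imwrite('pics/s23z.png',cv2.resize(im[130:350,160:460],None,fx=2.5,fy=2.5)[:,:,::-1])
E
```

```text
t 51.65 pos [ 0.5869 -0.0734  0.1681] psi -0.424 tilt [ 0.001 -0.002] j6 0.23 w 0.0404 F [-0.2 -0.3 -0.7]
  d cm [-0.09 -0.08 -0.01] rot [0.002 0.001 0.   ]
[0.13350918 0.0734234  0.08470327]
```

View pics/w23.png

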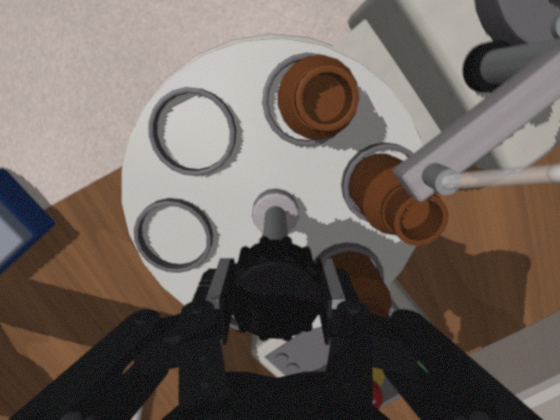

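View pics/s23z.png

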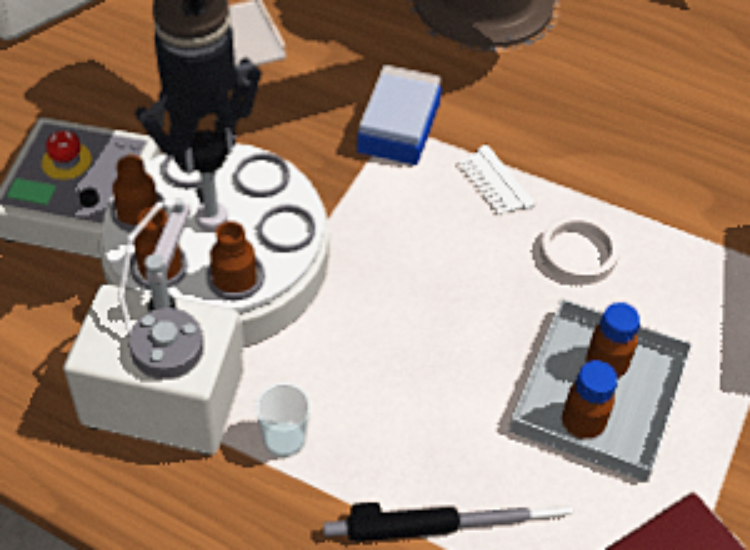

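Bottles run clear under the nozzle and the view relative to the gripper is unchanged (no slip). Turned 2.75 rad so far; continue.

Request:
move_arm(
  motion=[
    {"dx": 0,"dy": 0,"dz": 0,"rx": 0,"ry": 0,"rz": -0.06},
    {"dx": 0,"dy": 0,"dz": 0,"rx": 0,"ry": 0,"rz": -0.19},
    {"dx": 0,"dy": 0,"dz": 0,"rx": 0,"ry": 0,"rz": -0.34},
    {"dx": 0,"dy": 0,"dz": 0,"rx": 0,"ry": 0,"rz": -0.49},
    {"dx": 0,"dy": 0,"dz": 0,"rx": 0,"ry": 0,"rz": -0.64},
    {"dx": 0,"dy": 0,"dz": 0,"rx": 0,"ry": 0,"rz": -0.79},
    {"dx": 0,"dy": 0,"dz": 0,"rx": 0,"ry": 0,"rz": -0.92},
    {"dx": 0,"dy": 0,"dz": 0,"rx": 0,"ry": 0,"rz": -1.0},
  ],
  jaw=1,
)

```text
time_s: 52.75
position: [0.587, -0.0736, 0.1681]
tcp_rot: [0.997, 0.074, -0.001, 0.001]
wrist_force: [-0.1, -0.1, -0.1]
width: 0.0402
```

Request:
move_arm(
  motion=[
    {"dx": 0,"dy": 0,"dz": 0,"rx": 0,"ry": 0,"rz": -0.06},
    {"dx": 0,"dy": 0,"dz": 0,"rx": 0,"ry": 0,"rz": -0.19},
    {"dx": 0,"dy": 0,"dz": 0,"rx": 0,"ry": 0,"rz": -0.34},
    {"dx": 0,"dy": 0,"dz": 0,"rx": 0,"ry": 0,"rz": -0.49},
    {"dx": 0,"dy": 0,"dz": 0,"rx": 0,"ry": 0,"rz": -0.64},
    {"dx": 0,"dy": 0,"dz": 0,"rx": 0,"ry": 0,"rz": -0.79},
    {"dx": 0,"dy": 0,"dz": 0,"rx": 0,"ry": 0,"rz": -0.92},
    {"dx": 0,"dy": 0,"dz": 0,"rx": 0,"ry": 0,"rz": -1.0},
  ],
  jaw=1,
)

```text
time_s: 53.75
position: [0.5869, -0.0738, 0.1681]
tcp_rot: [0.911, -0.413, -0.001, 0.001]
wrist_force: [-1.3, -0.3, -0.7]
width: 0.0403
```

```bash
python3 - <<'E'
from h import *
go(.586,-.0742,.168); print(robot.get_obs()['moment'])
E
```

```text
t 53.75 pos [ 0.5869 -0.0738  0.1681] psi -2.423 tilt [-0.002 -0.001] j6 2.23 w 0.0403 F [-1.3 -0.3 -0.7]
  d cm [-0.09 -0.04 -0.01] rot [ 0.001 -0.002  0.   ]
[ 0.08879339 -0.00728295  0.04772875]
```

Request:
move_arm(
  motion=[
    {"dx": 0,"dy": 0,"dz": 0,"rx": 0,"ry": 0,"rz": -0.06},
    {"dx": 0,"dy": 0,"dz": 0,"rx": 0,"ry": 0,"rz": -0.14},
    {"dx": 0,"dy": 0,"dz": 0,"rx": 0,"ry": 0,"rz": -0.22},
    {"dx": 0,"dy": 0,"dz": 0,"rx": 0,"ry": 0,"rz": -0.3},
    {"dx": 0,"dy": 0,"dz": 0,"rx": 0,"ry": 0,"rz": -0.35},
    {"dx": 0,"dy": 0,"dz": 0,"rx": 0,"ry": 0,"rz": -0.35},
    {"dx": 0,"dy": 0,"dz": 0,"rx": 0,"ry": 0,"rz": -0.35},
    {"dx": 0,"dy": 0,"dz": 0,"rx": 0,"ry": 0,"rz": -0.35},
  ],
  jaw=1,
)

```text
time_s: 54.75
position: [0.5869, -0.0738, 0.1681]
tcp_rot: [0.825, -0.565, -0.001, 0.001]
wrist_force: [-0.8, -0.6, 0.5]
width: 0.0403
```

Request:
move_arm(
  motion=[
    {"dx": 0,"dy": 0,"dz": 0,"rx": 0,"ry": 0,"rz": 0},
    {"dx": 0,"dy": 0,"dz": 0,"rx": 0,"ry": 0,"rz": 0},
    {"dx": 0,"dy": 0,"dz": 0,"rx": 0,"ry": 0,"rz": 0},
    {"dx": 0,"dy": 0,"dz": 0.5,"rx": 0,"ry": 0,"rz": 0},
    {"dx": 0,"dy": 0,"dz": 2,"rx": 0,"ry": 0,"rz": 0},
    {"dx": 0,"dy": 0,"dz": 4,"rx": 0,"ry": 0,"rz": 0},
    {"dx": 0,"dy": 0,"dz": 8,"rx": 0,"ry": 0,"rz": 0},
    {"dx": 0,"dy": 0,"dz": 11,"rx": 0,"ry": 0,"rz": 0},
  ],
  jaw=-0.4,
)

```text
time_s: 55.75
position: [0.5876, -0.074, 0.2813]
tcp_rot: [0.825, -0.565, 0.0, 0.0]
wrist_force: [0.8, -1.0, 0.6]
width: 0.0599
```

```bash
python3 - <<'E'
from h import *
go(.586,-.0742,.28)
im,c=snap('wrist','w24')
E
```

```text
t 55.75 pos [ 0.5876 -0.074   0.2813] psi -2.772 tilt [ 0.001 -0.001] j6 2.57 w 0.0599 F [ 0.8 -1.   0.6]
  d cm [-0.16 -0.02 -0.13] rot [0.001 0.001 0.   ]
```

View pics/w24.png

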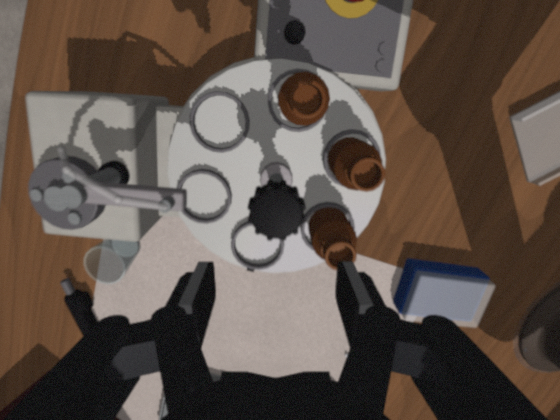

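Request:
move_arm(
  motion=[
    {"dx": -0.1,"dy": 0,"dz": 0,"rx": 0,"ry": 0,"rz": 0.17},
    {"dx": -0.1,"dy": 0,"dz": 0,"rx": 0,"ry": 0,"rz": 0.34},
    {"dx": -0.1,"dy": 0,"dz": 0,"rx": 0,"ry": 0,"rz": 0.51},
    {"dx": -0.1,"dy": 0,"dz": 0,"rx": 0,"ry": 0,"rz": 0.68},
    {"dx": -0.1,"dy": 0,"dz": 0,"rx": 0,"ry": 0,"rz": 0.85},
    {"dx": -0.1,"dy": 0,"dz": 0,"rx": 0,"ry": 0,"rz": 1.02},
    {"dx": -0.1,"dy": 0,"dz": 0,"rx": 0,"ry": 0,"rz": 1.19},
    {"dx": -0.1,"dy": 0,"dz": 0,"rx": 0,"ry": 0,"rz": 1.36},
  ],
  jaw=-0.4,
)

```text
time_s: 56.8
position: [0.5893, -0.0745, 0.2872]
tcp_rot: [0.997, 0.082, 0.003, -0.004]
wrist_force: [0.2, 0.7, 0.1]
width: 0.0597
```

Request:
move_arm(
  motion=[
    {"dx": 0,"dy": 0,"dz": 0,"rx": 0,"ry": 0,"rz": 0.17},
    {"dx": 0,"dy": 0,"dz": 0,"rx": 0,"ry": 0,"rz": 0.34},
    {"dx": 0,"dy": 0,"dz": 0,"rx": 0,"ry": 0,"rz": 0.51},
    {"dx": 0,"dy": 0,"dz": 0,"rx": 0,"ry": 0,"rz": 0.68},
    {"dx": 0,"dy": 0,"dz": 0,"rx": 0,"ry": 0,"rz": 0.85},
    {"dx": 0,"dy": 0,"dz": 0,"rx": 0,"ry": 0,"rz": 0.95},
    {"dx": 0,"dy": 0,"dz": 0,"rx": 0,"ry": 0,"rz": 0.95},
    {"dx": 0,"dy": 0,"dz": 0,"rx": 0,"ry": 0,"rz": 0.95},
  ],
  jaw=-0.4,
)

```text
time_s: 57.8
position: [0.5894, -0.0745, 0.2877]
tcp_rot: [0.849, 0.528, 0.001, -0.004]
wrist_force: [-0.6, 0.4, 0.2]
width: 0.0598
```

```bash
python3 - <<'E'
from h import *
go(.5865,-.0738,.167)
im,c=snap('wrist','w25')
E
```

```text
t 57.8 pos [ 0.5894 -0.0745  0.2877] psi -0.457 tilt [-0.002  0.008] j6 0.25 w 0.0598 F [-0.6  0.4  0.2]
  d cm [ -0.29   0.07 -12.07] rot [-0.008 -0.002  0.   ]
```

View pics/w25.png

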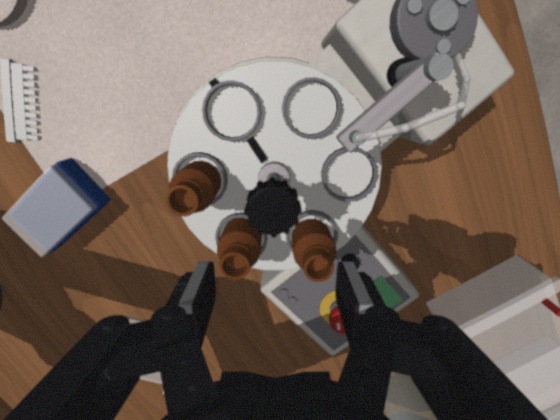

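```bash
python3 - <<'E'
from h import *
im,c=load('w25')
a=plane(c,[(275,203)],.192)[0]; print(a)
r=plane(c,[(233,110),(313,107),(349,173)],.08); m=plane(c,[(213,82),(257,150)],.07)
for p in np.r_[r,m]: d=p-a; print(p.round(3),np.arctan2(d[1],d[0]).round(3),np.hypot(d[0],d[1]).round(4))
d=m[0]-m[1]; print('bar dir',np.arctan2(d[1],d[0]))
d=plane(c,[(347,140),(437,68)],.186); print('arm',d-a, [np.arctan2(*(q-a)[1::-1]) for q in d])
E
```

```text
[ 0.59135624 -0.06890511  0.192     ]
[0.58  0.011 0.08 ] 1.708 0.0807
[ 0.657 -0.023  0.08 ] 0.604 0.0801
[ 0.664 -0.106  0.08 ] -0.466 0.0818
[0.574 0.046 0.07 ] 1.723 0.1168
[ 0.583 -0.039  0.07 ] 1.856 0.0313
bar dir 1.6752902446881883
arm [[ 0.0700676   0.01927684 -0.006     ]
 [ 0.14940121  0.03887049 -0.006     ]] [np.float64(0.2684756414941638), np.float64(0.25453218840745584)]
```

Request:
move_arm(
  motion=[
    {"dx": -0.3,"dy": 0.1,"dz": -3,"rx": -0.008,"ry": 0,"rz": 0},
    {"dx": -0.3,"dy": 0.1,"dz": -6,"rx": -0.008,"ry": 0,"rz": 0},
    {"dx": -0.3,"dy": 0.1,"dz": -9,"rx": -0.008,"ry": 0,"rz": 0},
    {"dx": -0.3,"dy": 0.1,"dz": -11,"rx": -0.008,"ry": 0,"rz": 0},
    {"dx": -0.3,"dy": 0.1,"dz": -12,"rx": -0.008,"ry": 0,"rz": 0},
    {"dx": -0.3,"dy": 0.1,"dz": -12,"rx": -0.008,"ry": 0,"rz": 0},
    {"dx": -0.3,"dy": 0.1,"dz": -12,"rx": -0.008,"ry": 0,"rz": 0},
    {"dx": -0.3,"dy": 0.1,"dz": -12,"rx": -0.008,"ry": 0,"rz": 0},
  ],
  jaw=-0.4,
)

```text
time_s: 58.85
position: [0.5873, -0.0737, 0.1689]
tcp_rot: [0.849, 0.528, -0.0, -0.0]
wrist_force: [-0.4, 1.2, 0.2]
width: 0.0596
```

Request:
move_arm(
  motion=[
    {"dx": 0,"dy": 0,"dz": 0,"rx": 0,"ry": 0,"rz": 0},
    {"dx": 0,"dy": 0,"dz": 0,"rx": 0,"ry": 0,"rz": 0},
    {"dx": 0,"dy": 0,"dz": 0,"rx": 0,"ry": 0,"rz": 0},
    {"dx": 0,"dy": 0,"dz": 0,"rx": 0,"ry": 0,"rz": 0},
    {"dx": 0,"dy": 0,"dz": 0,"rx": 0,"ry": 0,"rz": 0},
    {"dx": 0,"dy": 0,"dz": 0,"rx": 0,"ry": 0,"rz": 0},
    {"dx": 0,"dy": 0,"dz": 0,"rx": 0,"ry": 0,"rz": 0},
    {"dx": 0,"dy": 0,"dz": 0,"rx": 0,"ry": 0,"rz": 0},
  ],
  jaw=1,
)

```text
time_s: 59.85
position: [0.5869, -0.0734, 0.17]
tcp_rot: [0.849, 0.528, -0.0, -0.001]
wrist_force: [-3.5, 0.8, 5.3]
width: 0.0401
```

Request:
move_arm(
  motion=[
    {"dx": 0,"dy": 0,"dz": 0,"rx": 0,"ry": 0,"rz": -0.06},
    {"dx": 0,"dy": 0,"dz": 0,"rx": 0,"ry": 0,"rz": -0.19},
    {"dx": 0,"dy": 0,"dz": 0,"rx": 0,"ry": 0,"rz": -0.34},
    {"dx": 0,"dy": 0,"dz": 0,"rx": 0,"ry": 0,"rz": -0.49},
    {"dx": 0,"dy": 0,"dz": 0,"rx": 0,"ry": 0,"rz": -0.64},
    {"dx": 0,"dy": 0,"dz": 0,"rx": 0,"ry": 0,"rz": -0.79},
    {"dx": 0,"dy": 0,"dz": 0,"rx": 0,"ry": 0,"rz": -0.92},
    {"dx": 0,"dy": 0,"dz": 0,"rx": 0,"ry": 0,"rz": -1.0},
  ],
  jaw=1,
)

```text
time_s: 60.85
position: [0.587, -0.0735, 0.1701]
tcp_rot: [0.998, 0.055, 0.0, -0.0]
wrist_force: [-0.4, -0.4, -0.6]
width: 0.0405
```

```bash
python3 - <<'E'
from h import *
go(.5865,-.0738,.167)
im,c=snap('wrist','w26')
E
```

```text
t 60.85 pos [ 0.587  -0.0735  0.1701] psi -1.46 tilt [0.    0.001] j6 1.26 w 0.0405 F [-0.4 -0.4 -0.6]
  d cm [-0.05 -0.03 -0.31] rot [-0.001  0.     0.   ]
```

View pics/w26.png

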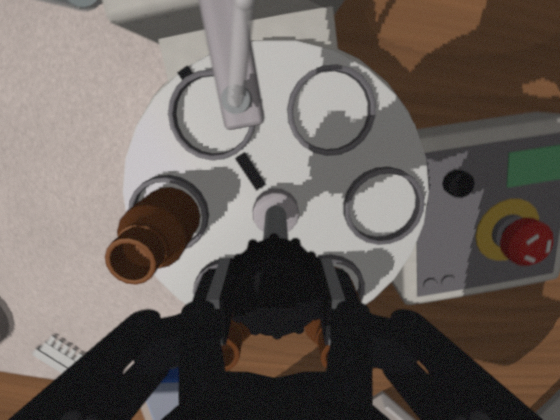

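Request:
move_arm(
  motion=[
    {"dx": 0,"dy": 0,"dz": 0,"rx": 0,"ry": 0,"rz": -0.05},
    {"dx": 0,"dy": 0,"dz": 0,"rx": 0,"ry": 0,"rz": -0.12},
    {"dx": 0,"dy": 0,"dz": 0,"rx": 0,"ry": 0,"rz": -0.2},
    {"dx": 0,"dy": 0,"dz": 0,"rx": 0,"ry": 0,"rz": -0.28},
    {"dx": 0,"dy": 0,"dz": 0,"rx": 0,"ry": 0,"rz": -0.34},
    {"dx": 0,"dy": 0,"dz": 0,"rx": 0,"ry": 0,"rz": -0.38},
    {"dx": 0,"dy": 0,"dz": 0,"rx": 0,"ry": 0,"rz": -0.385},
    {"dx": 0,"dy": 0,"dz": 0,"rx": 0,"ry": 0,"rz": -0.385},
  ],
  jaw=1,
)

```text
time_s: 61.9
position: [0.587, -0.0737, 0.1701]
tcp_rot: [0.991, -0.137, 0.0, -0.0]
wrist_force: [-0.0, -0.5, 0.3]
width: 0.0403
```

```bash
python3 - <<'E'
from h import *
go(.5865,-.0738,.167)
im,c=snap('wrist','w27')
cv2.imwrite('pics/z27.png',cv2.resize(im[20:220,120:380],None,fx=3,fy=3,interpolation=cv2.INTER_CUBIC)[:,:,::-1])
im,c=snap('top','t27');cv2.imwrite('pics/z27t.png',cv2.resize(im[100:240,240:400],None,fx=4.5,fy=4.2,interpolation=cv2.INTER_CUBIC)[:,:,::-1])
E
```

```text
t 61.9 pos [ 0.587  -0.0737  0.1701] psi -1.846 tilt [0.001 0.   ] j6 1.65 w 0.0403 F [-0.  -0.5  0.3]
  d cm [-0.05 -0.01 -0.31] rot [-0.     0.001  0.   ]
```

View pics/z27.png

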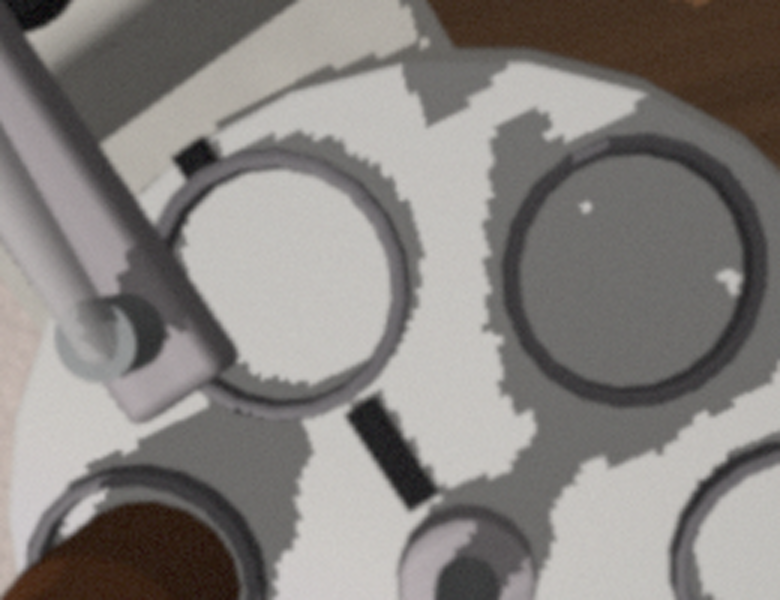

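```bash
python3 - <<'E'
from h import *
im,c=load('w27'); q=lambda L:[(x/3+120-.33,y/3+20-.33) for x,y in L]
az=lambda d:round(float(np.arctan2(d[1],d[0])),3)
m=plane(c,q([(392,452),(195,158)]),.07); print('bar',az(m[1]-m[0]),m.round(4))
r=plane(c,q([(285,285),(635,270)]),.08); print('rings',r.round(4))
ax=np.array([.5865,-.0740,0])
for p in [*m,*r]: print(az(p-ax),np.hypot(*(p-ax)[:2]).round(4))
a=plane(c,q([(237,352),(150,218),(85,110)]),.184); print('right top edge',az(a[1]-a[0]),az(a[2]-a[0]))
e=plane(c,q([(190,385)]),.184)[0]; print('end',e,az(e-ax),np.hypot(*(e-ax)[:2]))
print(proj(c,[[*(ax[:2]+.085*np.array([np.cos(.28),np.sin(.28)])),z] for z in (.07,.166,.184)]))
# knob top from same view
E
```

```text
bar 0.29 [[ 0.6214 -0.0635  0.07  ]
 [ 0.7023 -0.0394  0.07  ]]
rings [[ 0.6684 -0.0525  0.08  ]
 [ 0.6494 -0.1322  0.08  ]]
0.291 0.0364
0.29 0.1209
0.257 0.0847
-0.746 0.0857
right top edge 0.258 0.243
end [ 0.65946739 -0.05571726  0.184     ] 0.246 0.07522299376722066
[[214.69350882 115.00035919]
 [176.40555381 126.5362006 ]
 [163.18417939 130.58203013]]
```

View pics/z27t.png

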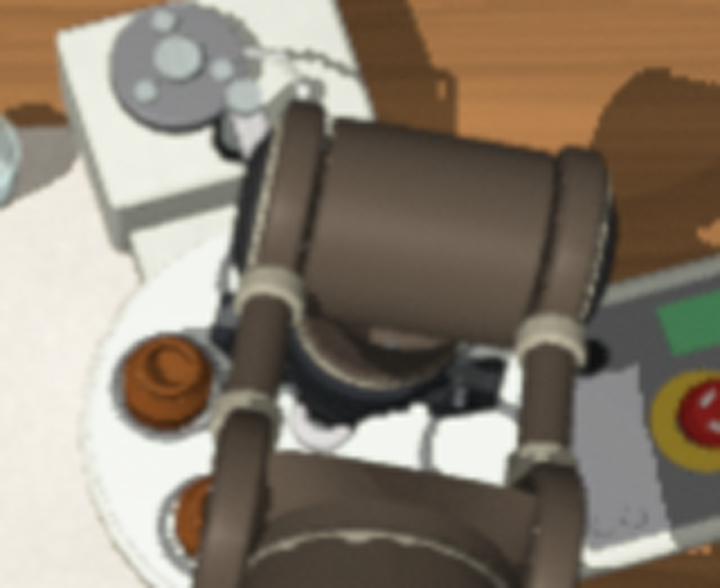

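Request:
move_arm(
  motion=[
    {"dx": 0,"dy": 0,"dz": 0,"rx": 0,"ry": 0,"rz": 0},
    {"dx": 0,"dy": 0,"dz": 0,"rx": 0,"ry": 0,"rz": 0},
    {"dx": 0,"dy": 0,"dz": 0,"rx": 0,"ry": 0,"rz": 0},
    {"dx": 0,"dy": 0,"dz": 0.5,"rx": 0,"ry": 0,"rz": 0},
    {"dx": 0,"dy": 0,"dz": 2,"rx": 0,"ry": 0,"rz": 0},
    {"dx": 0,"dy": 0,"dz": 4,"rx": 0,"ry": 0,"rz": 0},
    {"dx": 0,"dy": 0,"dz": 8,"rx": 0,"ry": 0,"rz": 0},
    {"dx": 0,"dy": 0,"dz": 11,"rx": 0,"ry": 0,"rz": 0},
  ],
  jaw=-0.4,
)

```text
time_s: 63.0
position: [0.5878, -0.0738, 0.2833]
tcp_rot: [0.991, -0.137, 0.002, -0.0]
wrist_force: [-0.2, 0.3, 0.4]
width: 0.0602
```

Request:
move_arm(
  motion=[
    {"dx": -3,"dy": -4,"dz": 0,"rx": 0,"ry": 0,"rz": 0},
    {"dx": -6,"dy": -8,"dz": 0,"rx": 0,"ry": 0,"rz": 0},
    {"dx": -9,"dy": -12,"dz": 0,"rx": 0,"ry": 0,"rz": 0},
    {"dx": -11,"dy": -16,"dz": 0,"rx": 0,"ry": 0,"rz": 0},
    {"dx": -11,"dy": -20,"dz": 0,"rx": 0,"ry": 0,"rz": 0},
    {"dx": -11,"dy": -22,"dz": 0,"rx": 0,"ry": 0,"rz": 0},
    {"dx": -11,"dy": -22,"dz": 0,"rx": 0,"ry": 0,"rz": 0},
    {"dx": -11,"dy": -22,"dz": 0,"rx": 0,"ry": 0,"rz": 0},
  ],
  jaw=-0.4,
)

```text
time_s: 64.0
position: [0.4781, -0.2926, 0.2833]
tcp_rot: [0.991, -0.137, 0.002, -0.001]
wrist_force: [-1.1, -0.2, -1.2]
width: 0.06
```

```bash
python3 - <<'E'
from h import *
go(.5865,-.281,.25)
im,c=snap('wrist','w28')
im,c=snap('top','t28');cv2.imwrite('pics/z28t.png',cv2.resize(im[100:240,240:400],None,fx=4,fy=4,interpolation=cv2.INTER_CUBIC)[:,:,::-1])
E
```

```text
t 64.0 pos [ 0.4781 -0.2926  0.2833] psi -1.845 tilt [0.004 0.001] j6 1.22 w 0.06 F [-1.1 -0.2 -1.2]
  d cm [10.84  1.16 -3.33] rot [-0.001  0.004  0.   ]
```

View pics/z28t.png

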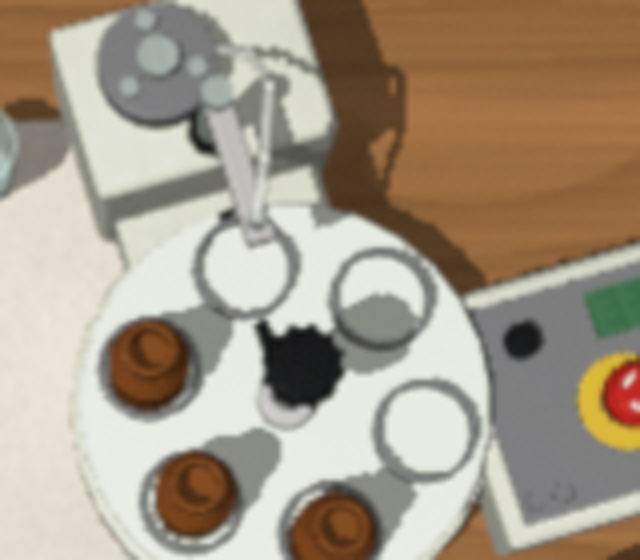

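View pics/w28.png

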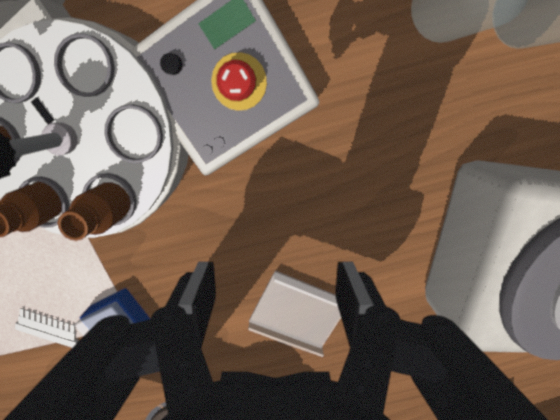

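```bash
python3 - <<'E'
from h import *
from scipy.optimize import least_squares
im,c=load('t28'); q=lambda L:[(x/4+240-.375,y/4+100-.375) for x,y in L]
P=plane(c,q([(246,267),(383,299),(427,430)]),.08)[:,:2];k=np.array([0,5,4])
f=lambda p:(p[:2]+.085*np.c_[np.cos(p[2]+k*np.pi/3),np.sin(p[2]+k*np.pi/3)]-P).ravel()
r=least_squares(f,[.585,-.075,.27]); print(r.x,(f(r.x)*1000).round(1)); ax=r.x[:2]
az=lambda d:round(float(np.arctan2(d[1],d[0])),3)
kn=plane(c,q([(302,366)]),.192)[0]; print('knob',kn)
for n,p,z in (('col',(217,92),.193),('end',(258,238),.18),('armmid',(236,170),.184)):
    w=plane(c,q([p]),z)[0]; print(n,w.round(4),az(w[:2]-ax),az(w-kn),np.hypot(*(w[:2]-ax)).round(4))
b=plane(c,q([(262,328),(227,216)]),.07); print('bar',az(b[0][:2]-ax),az(b[1][:2]-ax),az(b[1]-b[0]))
t=plane(c,q([(50,35),(104,210),(335,130)]),.116); print('tower',az(t[0]-t[1]),az(t[2]-t[1])+1.571)
s=plane(c,q([(470,300),(512,550)]),.06); print('console',az(s[0]-s[1]))
E
for i in 0; do python3 - <<'E'
from h import *
# console/tower edges by line fit in original top view
im,c=load('top0')
g=cv2.cvtColor(im,cv2.COLOR_RGB2GRAY)
for l in cv2.createLineSegmentDetector().detect(g)[0][:,0]:
    L=np.hypot(l[2]-l[0],l[3]-l[1]); m=(l[:2]+l[2:])/2
    if L>22 and 240<m[0]<435 and 85<m[1]<245:
        for z in (.06,.116):
            w=plane(c,[l[:2],l[2:]],z); d=w[1]-w[0]; a=np.arctan2(d[1],d[0]); print(m.round(),L.round(),z,'yaw',((a+np.pi/4)%(np.pi/2)-np.pi/4).round(3),w.mean(0).round(3)) if z==.06 else 0
E
done
```

```text
[ 0.58545138 -0.07536297  0.2844664 ] [ 0.   0.2  0.6 -0.  -0.6 -0.1]
knob [ 0.58456206 -0.07320181  0.192     ]
col [ 0.7391 -0.0298  0.193 ] 0.288 0.274 0.1603
end [ 0.6593 -0.0518  0.18  ] 0.309 0.279 0.0775
armmid [ 0.6971 -0.0401  0.184 ] 0.306 0.286 0.1171
bar 0.297 0.285 0.276
tower 0.281 0.33199999999999985
console 0.124
[348. 167.] 22.0 0.06 yaw 0.634 [ 0.67  -0.168  0.06 ]
[418. 188.] 62.0 0.06 yaw 0.277 [ 0.615 -0.338  0.06 ]
[317. 110.] 41.0 0.06 yaw 0.286 [ 0.815 -0.095  0.06 ]
[381. 166.] 53.0 0.06 yaw 0.273 [ 0.67  -0.249  0.06 ]
[352. 232.] 31.0 0.06 yaw -0.622 [ 0.509 -0.172  0.06 ]
[282. 151.] 28.0 0.06 yaw 0.275 [ 0.712 -0.007  0.06 ]
[396. 228.] 65.0 0.06 yaw 0.28 [ 0.517 -0.28   0.06 ]
[280. 145.] 30.0 0.06 yaw 0.269 [ 0.727 -0.002  0.06 ]
[290.  96.] 39.0 0.06 yaw 0.264 [ 0.852 -0.028  0.06 ]
[366. 216.] 27.0 0.06 yaw 0.266 [ 0.546 -0.207  0.06 ]
[415. 189.] 53.0 0.06 yaw 0.285 [ 0.614 -0.328  0.06 ]
[397. 223.] 53.0 0.06 yaw 0.278 [ 0.529 -0.282  0.06 ]
[258. 127.] 41.0 0.06 yaw 0.3 [0.772 0.054 0.06 ]
[430. 117.] 65.0 0.06 yaw 0.099 [ 0.794 -0.377  0.06 ]
[389. 168.] 33.0 0.06 yaw 0.249 [ 0.664 -0.269  0.06 ]
[363. 225.] 22.0 0.06 yaw 0.195 [ 0.524 -0.2    0.06 ]
[422. 185.] 59.0 0.06 yaw 0.274 [ 0.623 -0.348  0.06 ]
[349. 158.] 29.0 0.06 yaw -0.681 [ 0.692 -0.172  0.06 ]
[332. 105.] 25.0 0.06 yaw 0.285 [ 0.829 -0.133  0.06 ]
[265. 224.] 23.0 0.06 yaw 0.459 [0.53  0.037 0.06 ]
```

```bash
python3 - <<'E'
from h import *
for n in ('top0','t5','t28','w28','w24','w21','w2','w6','w11'):
    im,c=load(n)
    for s,ce in blobs(mask(im,(0,160,40),(8,255,255))|mask(im,(173,160,40),(180,255,255)),90):
        w=plane(c,[ce],.09)[0]
        if np.hypot(w[0]-.587,w[1]+.281)<.03: print(n,s,ce,w.round(4), 'eye',np.round(c['eye'],2))
go(.587,-.280,.068,-.4)
E
```

```text
top0 [391, 190, 18, 16, 164] [399.0, 197.8] [ 0.5854 -0.2817  0.09  ] eye [0.39 0.03 1.24]
t5 [391, 191, 17, 15, 162] [398.6, 198.2] [ 0.5845 -0.2807  0.09  ] eye [0.39 0.03 1.24]
t28 [391, 191, 17, 15, 162] [398.6, 198.2] [ 0.5845 -0.2807  0.09  ] eye [0.39 0.03 1.24]
w28 [217, 60, 39, 40, 996] [236.0, 79.9] [ 0.5861 -0.2826  0.09  ] eye [ 0.56 -0.32  0.43]
w21 [104, 22, 40, 41, 897] [124.6, 43.0] [ 0.5863 -0.2783  0.09  ] eye [ 0.53 -0.13  0.43]
w2 [262, 275, 34, 34, 735] [278.8, 289.9] [ 0.586 -0.276  0.09 ] eye [ 0.58 -0.07  0.39]
w6 [379, 264, 35, 32, 688] [395.2, 278.1] [ 0.5857 -0.2753  0.09  ] eye [ 0.55 -0.04  0.4 ]
w11 [392, 279, 39, 36, 863] [410.4, 294.7] [ 0.5853 -0.2745  0.09  ] eye [ 0.55 -0.04  0.36]
t 64.1 pos [ 0.4781 -0.2924  0.2832] psi -1.844 tilt [0.004 0.001] j6 1.22 w 0.0597 F [ 0.1 -0.7 -0.5]
  d cm [ 10.89   1.24 -21.52] rot [-0.003  0.002  1.444]
```

Request:
move_arm(
  motion=[
    {"dx": 1.5,"dy": 0,"dz": 0,"rx": 0,"ry": 0,"rz": 0.18},
    {"dx": 3,"dy": 0.2,"dz": 0,"rx": 0,"ry": 0,"rz": 0.36},
    {"dx": 5,"dy": 0.4,"dz": -1,"rx": 0,"ry": 0,"rz": 0.54},
    {"dx": 7,"dy": 0.7,"dz": -2,"rx": 0,"ry": 0,"rz": 0.72},
    {"dx": 9,"dy": 1,"dz": -4,"rx": 0,"ry": 0,"rz": 0.9},
    {"dx": 10.8,"dy": 1.25,"dz": -6,"rx": 0,"ry": 0,"rz": 1.08},
    {"dx": 10.8,"dy": 1.25,"dz": -8,"rx": 0,"ry": 0,"rz": 1.26},
    {"dx": 10.8,"dy": 1.25,"dz": -9,"rx": 0,"ry": 0,"rz": 1.44},
  ],
  jaw=-0.6,
)

```text
time_s: 65.1
position: [0.5858, -0.2777, 0.1913]
tcp_rot: [0.832, 0.554, 0.0, -0.003]
wrist_force: [0.9, 0.1, 1.2]
width: 0.0686
```

```bash
python3 - <<'E'
from h import *
im,c=snap('wrist','w29')
for s,ce in blobs(mask(im,(0,160,40),(8,255,255))|mask(im,(173,160,40),(180,255,255)),90): print(s,ce,plane(c,[ce],.09)[0].round(4))
go(.586,-.280,.068)
E
```

```text
[255, 186, 48, 47, 1461] [278.3, 208.1] [ 0.5875 -0.279   0.09  ]
t 65.15 pos [ 0.5852 -0.2775  0.1902] psi -0.393 tilt [-0.004  0.006] j6 -0.12 w 0.068 F [-0.3  0.4 -0.8]
  d cm [  0.08  -0.25 -12.22] rot [-0.006 -0.004  0.   ]
```

View pics/w29.png

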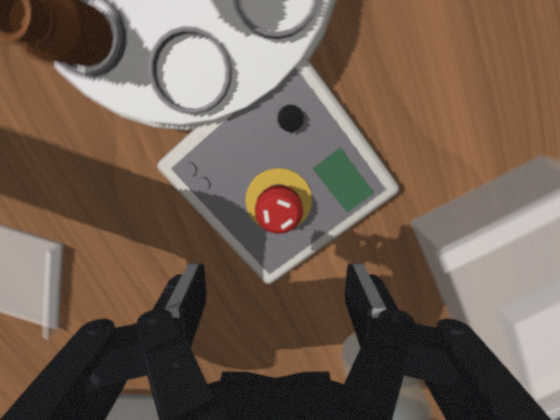

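Request:
move_arm(
  motion=[
    {"dx": 0.1,"dy": -0.3,"dz": -2,"rx": -0.006,"ry": -0.004,"rz": 0},
    {"dx": 0.1,"dy": -0.3,"dz": -4.5,"rx": -0.006,"ry": -0.004,"rz": 0},
    {"dx": 0.1,"dy": -0.3,"dz": -7,"rx": -0.006,"ry": -0.004,"rz": 0},
    {"dx": 0.1,"dy": -0.3,"dz": -9,"rx": -0.006,"ry": -0.004,"rz": 0},
    {"dx": 0.1,"dy": -0.3,"dz": -11,"rx": -0.006,"ry": -0.004,"rz": 0},
    {"dx": 0.1,"dy": -0.3,"dz": -12,"rx": -0.006,"ry": -0.004,"rz": 0},
    {"dx": 0.1,"dy": -0.3,"dz": -12.1,"rx": -0.006,"ry": -0.004,"rz": 0},
    {"dx": 0.1,"dy": -0.3,"dz": -12.1,"rx": -0.006,"ry": -0.004,"rz": 0},
  ],
  jaw=-0.6,
)

```text
time_s: 66.15
position: [0.5867, -0.2809, 0.0699]
tcp_rot: [0.832, 0.555, 0.0, 0.0]
wrist_force: [-0.1, 0.1, -0.0]
width: 0.0683
```

```bash
python3 - <<'E'
from h import *
im,c=snap('wrist','w30')
go(.586,-.280,.068)
E
```

```text
t 66.2 pos [ 0.5869 -0.281   0.0702] psi -0.393 tilt [ 0.001 -0.001] j6 -0.12 w 0.0686 F [ 0.2  0.  -0.3]
  d cm [-0.09  0.1  -0.22] rot [0.001 0.001 0.   ]
```

View pics/w30.png

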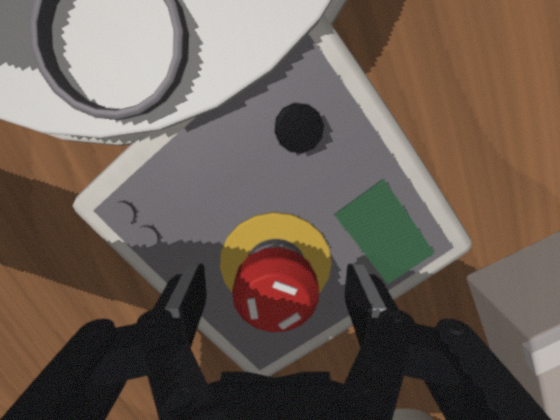

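Head at (276,289), centred between the jaws. Close, then twist.

Request:
move_arm(
  motion=[
    {"dx": 0,"dy": 0,"dz": -0.1,"rx": 0,"ry": 0,"rz": 0},
    {"dx": 0,"dy": 0,"dz": -0.1,"rx": 0,"ry": 0,"rz": 0},
    {"dx": 0,"dy": 0,"dz": -0.1,"rx": 0,"ry": 0,"rz": 0},
    {"dx": 0,"dy": 0,"dz": -0.1,"rx": 0,"ry": 0,"rz": 0},
    {"dx": 0,"dy": 0,"dz": -0.1,"rx": 0,"ry": 0,"rz": 0},
    {"dx": 0,"dy": 0,"dz": -0.1,"rx": 0,"ry": 0,"rz": 0},
    {"dx": 0,"dy": 0,"dz": -0.1,"rx": 0,"ry": 0,"rz": 0},
    {"dx": 0,"dy": 0,"dz": -0.1,"rx": 0,"ry": 0,"rz": 0},
  ],
  jaw=1,
)

```text
time_s: 67.2
position: [0.587, -0.2812, 0.0692]
tcp_rot: [0.832, 0.555, 0.0, 0.001]
wrist_force: [-1.6, 0.3, 3.2]
width: 0.037
```

Request:
move_arm(
  motion=[
    {"dx": 0,"dy": 0,"dz": 0,"rx": 0,"ry": 0,"rz": -0.1},
    {"dx": 0,"dy": 0,"dz": 0,"rx": 0,"ry": 0,"rz": -0.2},
    {"dx": 0,"dy": 0,"dz": 0,"rx": 0,"ry": 0,"rz": -0.32},
    {"dx": 0,"dy": 0,"dz": 0,"rx": 0,"ry": 0,"rz": -0.44},
    {"dx": 0,"dy": 0,"dz": 0,"rx": 0,"ry": 0,"rz": -0.56},
    {"dx": 0,"dy": 0,"dz": 0,"rx": 0,"ry": 0,"rz": -0.66},
    {"dx": 0,"dy": 0,"dz": 0,"rx": 0,"ry": 0,"rz": -0.74},
    {"dx": 0,"dy": 0,"dz": 0,"rx": 0,"ry": 0,"rz": -0.76},
  ],
  jaw=1,
)

```text
time_s: 68.2
position: [0.5873, -0.2816, 0.0694]
tcp_rot: [0.978, 0.207, 0.0, 0.001]
wrist_force: [-1.0, -1.2, 3.2]
width: 0.0369
```

```bash
python3 - <<'E'
from h import *
im,c=snap('wrist','w31')
go(.586,-.280,.068); print(robot.get_obs()['moment'])
E
```

```text
t 68.25 pos [ 0.5873 -0.2816  0.0694] psi -1.153 tilt [ 0.001 -0.003] j6 0.64 w 0.037 F [-1.3 -1.1  3.2]
  d cm [-0.13  0.16 -0.14] rot [ 0.003  0.001 -0.   ]
[-0.2496807   0.17276399 -0.01063525]
```

View pics/w31.png

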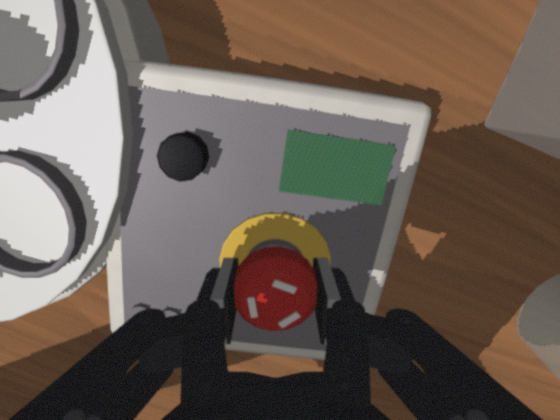

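Request:
move_arm(
  motion=[
    {"dx": 0,"dy": 0,"dz": 0,"rx": 0,"ry": 0,"rz": 0},
    {"dx": 0,"dy": 0,"dz": 0,"rx": 0,"ry": 0,"rz": 0},
    {"dx": 0,"dy": 0,"dz": 0,"rx": 0,"ry": 0,"rz": 0},
    {"dx": 0,"dy": 0,"dz": 0,"rx": 0,"ry": 0,"rz": 0},
    {"dx": 0,"dy": 0,"dz": 2,"rx": 0,"ry": 0,"rz": 0},
    {"dx": 0,"dy": 0,"dz": 6,"rx": 0,"ry": 0,"rz": 0},
    {"dx": 0,"dy": 0,"dz": 11,"rx": 0,"ry": 0,"rz": 0},
    {"dx": 0,"dy": 0,"dz": 16,"rx": 0,"ry": 0,"rz": 0},
  ],
  jaw=-0.6,
)

```text
time_s: 69.25
position: [0.5875, -0.2817, 0.2326]
tcp_rot: [0.978, 0.207, 0.001, 0.002]
wrist_force: [0.6, 0.2, 1.0]
width: 0.0682
```

Request:
move_arm(
  motion=[
    {"dx": -3,"dy": -2,"dz": 2,"rx": 0,"ry": 0,"rz": 0},
    {"dx": -7,"dy": -4,"dz": 2,"rx": 0,"ry": 0,"rz": 0},
    {"dx": -10,"dy": -6,"dz": 2,"rx": 0,"ry": 0,"rz": 0},
    {"dx": -10,"dy": -6,"dz": 2,"rx": 0,"ry": 0,"rz": 0},
    {"dx": -10,"dy": -6,"dz": 2,"rx": 0,"ry": 0,"rz": 0},
    {"dx": -10,"dy": -6,"dz": 2,"rx": 0,"ry": 0,"rz": 0},
    {"dx": -10,"dy": -6,"dz": 2,"rx": 0,"ry": 0,"rz": 0},
    {"dx": -10,"dy": -6,"dz": 2,"rx": 0,"ry": 0,"rz": 0},
  ],
  jaw=-0.6,
)

```text
time_s: 70.25
position: [0.4879, -0.3413, 0.2524]
tcp_rot: [0.978, 0.208, 0.001, 0.002]
wrist_force: [-0.3, -0.9, 0.3]
width: 0.0681
```

```bash
python3 - <<'E'
from h import *
go(.586,-.280,.068)
im,c=snap('top','t32'); A=im
s1,_=snap('scene','s32')
red=lambda i:mask(i,(0,160,40),(8,255,255))|mask(i,(173,160,40),(180,255,255))
for n in ('s11','s19','s23','scene0','s32'):
    i,_=load(n); print(n,[b for b in blobs(red(i),30) if abs(b[1][0]-185)<15 and abs(b[1][1]-188)<15])
for n in ('top0','t5','t28','t32'):
    i,_=load(n); print(n,[b for b in blobs(red(i),90) if abs(b[1][0]-398)<15])
cv2.imwrite('pics/z32.png',np.hstack([cv2.resize(A[100:260,80:440],None,fx=2.2,fy=2.2,interpolation=cv2.INTER_CUBIC)])[:,:,::-1])
S=np.hstack([cv2.resize(load(n)[0][150:250,150:290],None,fx=2.8,fy=2.8,interpolation=cv2.INTER_CUBIC) for n in ('scene0','s32')]); cv2.imwrite('pics/z32s.png',S[:,:,::-1])
E
```

```text
t 70.25 pos [ 0.4879 -0.3413  0.2524] psi -1.152 tilt [ 0.003 -0.003] j6 0.47 w 0.0681 F [-0.3 -0.9  0.3]
  d cm [  9.81   6.13 -18.44] rot [ 0.003  0.003 -0.   ]
s11 [([179, 183, 13, 12, 109], [185.1, 188.7])]
s19 [([179, 183, 13, 12, 107], [185.2, 188.9])]
s23 [([179, 183, 13, 12, 111], [185.1, 188.7])]
scene0 [([179, 181, 13, 13, 114], [185.0, 187.4])]
s32 [([179, 181, 13, 13, 114], [185.0, 187.4])]
top0 [([391, 190, 18, 16, 164], [399.0, 197.8])]
t5 [([391, 191, 17, 15, 162], [398.6, 198.2])]
t28 [([391, 191, 17, 15, 162], [398.6, 198.2])]
t32 [([391, 190, 17, 16, 164], [399.0, 197.9])]
```

View pics/z32.png

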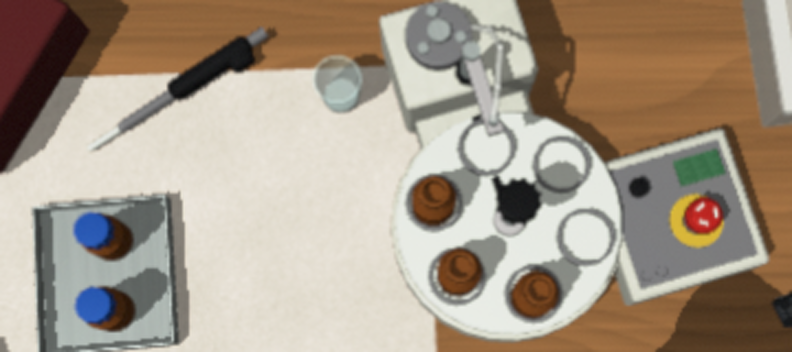

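View pics/z32s.png

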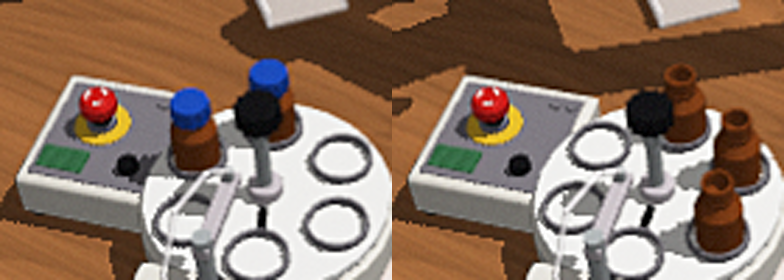

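```bash
python3 -c "
from h import *
print(robot.finish_job())"
```

```text
the job is handed in; nothing more can be done
None
```

The whole job was done in the order asked and handed in at about 70 s of the 210 s allowed. No check failed.

- **Stop pressed:** I pushed the mushroom to its hard stop at about 10 N. Both the top and scene cameras showed its head sitting lower from then until the twist, so it stayed latched.
- **Bottles:** Both filled bottles now stand upright in the tray. The three empties stand upright in nests 1, 2 and 3.
- **Table turn:** I turned the loaded table about 6.49 rad clockwise by the knob, in two grips with no visible slip. The bottles passed clear under the nozzle in the pictures I took during the turn.
- **Marked nest:** It ended at about 0.284 rad, against about 0.277 rad for the filler's own axis. Estimates of the nozzle arm's direction varied between 0.25 and 0.31 rad from view to view. The alignment is therefore good to roughly 0.02 rad, about 2 mm at the nest.
- **Stop released:** I twisted it 0.76 rad clockwise and let go. The head is back within 0.1 pixel of where it started in both cameras.
- **Last pictures:** The tape roll, beaker and pipette were never touched. The beaker and pipette show no change, and the tape roll was outside the final close-up. The gripper was clear of everything.

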